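# Load the battery charging station

### The arm

A 6-joint arm with a two-finger parallel gripper is mounted at the origin on the work surface. World frame = base frame: x ahead of the robot, y to its left, z up, the work surface at z = 0. Lengths are in m, angles in degrees, forces in N, time in s.
With the tool pointing down it reaches from about 0.425 to 0.925 m from the base axis. Payload 12.5 kg.
Tool frame: the origin (TCP) lies midway between the tips of the shut fingers; the grasp point (between the pads) lies 19 mm behind it (grasp_offset is the distance from the TCP to the grasp point, in m); z points along the fingers, y is the line along which they close (so a half turn about z gives the same grasp; the last joint's range is limited). The gripper opens to 85 mm and grips with 20 to 120 N. Pads are 22 mm wide; open, the fingers measure 114 mm over their backs; the gripper's body (76 mm by 85 mm) begins 54 mm behind the grasp point. The pads swing forward as they close: fully open they stand 13 mm farther back than shut.
Start: joints at [-70.05, 28.126, 89.318, -0, 62.55, -6.05], TCP at [0.274, -0.562, 0.231] pointing down, gripper open.
Joint ranges: [-177.58, 177.58], [-47.91, 125.51], [2.72, 160], [-65.01, 245.01], [3.68, 167.84], [-153.87, 153.87]. Speed limits (degrees/s): [127.2, 127.2, 159.86, 180, 180, 180].

### API

Orientations are given as a 3x3 rotation matrix whose columns are the frame's x, y, z axes.
In Python, from bench import * gives the robot as it stands.
- The arm moves only by the shell command python3 -m jog 'ROWS' [OPENING]. ROWS is JSON, a list of rows, each an object of numbers: "tx", "ty", "tz": the shift along the world's x, y, z in mm; "ax", "ay", "az": the turn, a rotation vector about the world's x, y, z in rad. A call has 1 to 10 rows; each row shifts and turns the commanded pose from where the row before left it; what a row does not reach is not made up. A row lasts 1/8 s, in which the tool goes at most 62.5 mm and 10.7 degrees, less where a joint would pass 70% of its speed; a pose out of reach is approached as far as the arm can. A call is refused whole if a number of a shift passes 62.5 or a number of a turn 0.188, either way. A call with a gripper value outside its range is refused whole. OPENING is the closure, from 0 (fully open) to 1 (shut), set as the call begins (- or left out, the last holds). The fingers move at their own pace and stop on an object; the grip force is fixed at half the most. Time passes only in rows, so rows that do not move let the fingers close. It gives the time, the measured TCP pose, the force, the opening and the grip force at its end, in the units of the state.
- state(): the state, without advancing time (a new reading comes with each control period).
- read_camera(name): name is "scene" or "side" or "wrist"; returns a dict with "pixels" (420x560x3 uint8, red, green, blue), "depth" (420x560 float32, m along the optical axis (not along the pixel's ray), 0 where there is no reading), "fx", "fy", "cx", "cy" (pixels), "eye" and "attitude" of the camera in the world. Camera axes: x right, y down, z forward; pixel columns grow to the right and rows downward; lengths in m; the calibration is good to about 2 mm. A picture is of the moment at which its call begins.
- sign_off(): hands the job in; it is judged then, once.
The state is a dict: "t": time; "q": joint angles; "dq": joint speeds; "joint_torque": joint torques, N m; "ee_pos": TCP position; "tool_rot": TCP orientation; "ft_force": force on the tool from outside, world axes, zero at the start; "moment": the same for the moment, N m; "opening": finger opening in m; "grasp_force": force on a finger pad.
Only numpy, scipy, OpenCV 4.12 (cv2) and the standard library are available. Lean on these libraries where they do the work, as an engineer would, in place of code of your own. Each camera call takes 0.05 s, during which the arm holds its last target. There are 200 camera calls.

### The job

Put the instrument battery packs on charge: first lift the contact head off the charging station and set it down on the table, then lay every pack lengthwise in a bay of its own in the station, pushed fully home so that its end is hard against the end wall and its left side (as seen looking towards the end wall) is hard against that bay's low rib. Then seat the head flat again on the station's block, over its two alignment pegs, and finally push the toggle switch right over to its far position. Leave the meter, the solder spool, the mug and the screwdriver alone.

Things in the scene. Friction and masses are not known exactly. Their poses are not given: they have to be found in the camera images.
- pack1_mid (a point): Middle of a loose battery pack: plain grey plastic block with black ends and a white label, 90 x 38 x 38 mm (square section, so any long side may be underneath, and either end may lead), about 0.22 kg. x axis along its 90 mm length; it starts lying on the table, middle 19 mm up. The three packs are alike; two or three are present.
- pack2_mid (a point): Middle of a loose battery pack: plain grey plastic block with black ends and a white label, 90 x 38 x 38 mm (square section, so any long side may be underneath, and either end may lead), about 0.22 kg. x axis along its 90 mm length; it starts lying on the table, middle 19 mm up. The three packs are alike; two or three are present.
- pack3_mid (a point): Middle of a loose battery pack: plain grey plastic block with black ends and a white label, 90 x 38 x 38 mm (square section, so any long side may be underneath, and either end may lead), about 0.22 kg. x axis along its 90 mm length; it starts lying on the table, middle 19 mm up. The three packs are alike; two or three are present.
- bay_a (a point): Target: where a pack's middle lies when fully home in the station's left bay, end against the end wall (45 mm ahead in x) and side against that bay's rib (19 mm to the left), 27 mm above the table. x: lengthwise into the bay, towards the end wall; y: left, towards the rib; z up. The bays are alike, 70 mm apart; 32 mm between loaded packs.
- bay_b (a point): Target: where a pack's middle lies when fully home in the station's middle bay, end against the end wall (45 mm ahead in x) and side against that bay's rib (19 mm to the left), 27 mm above the table. x: lengthwise into the bay, towards the end wall; y: left, towards the rib; z up. The bays are alike, 70 mm apart; 32 mm between loaded packs.
- bay_c (a point): Target: where a pack's middle lies when fully home in the station's right bay, end against the end wall (45 mm ahead in x) and side against that bay's rib (19 mm to the left), 27 mm above the table. x: lengthwise into the bay, towards the end wall; y: left, towards the rib; z up. The bays are alike, 70 mm apart; 32 mm between loaded packs.
- station: Fixed charging station; origin on the table; x from its open front to the end wall, y left, z up. Base plate 8 mm thick, x -100..78, y -105..105 mm. A grey block, x 30..78 mm, full width, top 54 mm above the table (8 mm above loaded packs): its front face is the end wall. Bays at y = 70, 0, -70 mm, each with a rib on its left: 5 mm thick, 85 long, top only 16 mm above the table.
- seat (a point): Target: where the middle of the head's handle lies when the head is fully seated, 105 mm above the table, 51 above the block's top. Axes as the station's; the head's y lies along this y, either way round. Below it on the block two upright steel pegs at y = -55 and +55 mm from here: 12 mm thick, 28 mm high, the upper 10 mm tapering to 4 mm.
- head_grip (a point): Middle of the contact head's handle. The loose head (about 0.45 kg) is a grey plate 84 (x) x 180 (y) x 20 mm with two through holes 16 mm wide at y = -55 and 55 mm. Over it a black handle bar along y: 84 long, 16 wide, 14 high, on posts at y = +-36 mm; its middle is 51 mm above the plate's underside, 24 mm free below the bar. It starts seated on the station; same either way round.
- switch (a joint): Toggle at the station's right side: 0 = off, leaning to the open front (-x); 1.0 rad = on, leaning to the end-wall side (+x). Stays where left, needs about 1 N at the tip. Pivot axis along the station's y at station x = 55, y = -155 mm, 22 mm above the table; lever 80 mm long, upright at 0.5 rad. Housing 70 (x) x 50 (y) x 25 mm high.
- switch_tip (a point): Centre of the ball, 26 mm across, on the tip of the switch lever; 92 mm above the table at either end of its travel.
- meter: Bystander: analogue meter lying flat, 100 x 150 x 52 mm; origin under its middle.
- spool: Bystander: standing solder spool, 68 mm across, 56 mm high; origin under its middle.
- mug: Bystander: white mug, 80 mm across, 90 mm high; origin under its middle.
- driver: Bystander: screwdriver lying on the table, about 200 mm long along its x axis; origin under its middle.
There are look-alikes about, which are no part of the job. What is shaped like the part that bears pack2_mid but green is not meant.

How it is judged (in metres and radians):
On the way, in this order (a step that is already met when the one before it is completed fails the run):
1. the contact head is off the station and down on the table (horizontal distance between head_grip and seat above 0.05 m and height (world z) of head_grip below 0.06 m), for 0.2 s.
2. every pack is home in a bay, against the end wall and its rib (((x of pack1_mid in the frame of bay_a between -0.003 and 0.003 m and y of pack1_mid in the frame of bay_a between -0.003 and 0.003 m and z of pack1_mid in the frame of bay_a between -0.004 and 0.004 m and angle between the x axis of pack1_mid and the x axis of bay_a, either way round below 0.06 rad) or (x of pack1_mid in the frame of bay_b between -0.003 and 0.003 m and y of pack1_mid in the frame of bay_b between -0.003 and 0.003 m and z of pack1_mid in the frame of bay_b between -0.004 and 0.004 m and angle between the x axis of pack1_mid and the x axis of bay_b, either way round below 0.06 rad) or (x of pack1_mid in the frame of bay_c between -0.003 and 0.003 m and y of pack1_mid in the frame of bay_c between -0.003 and 0.003 m and z of pack1_mid in the frame of bay_c between -0.004 and 0.004 m and angle between the x axis of pack1_mid and the x axis of bay_c, either way round below 0.06 rad)) and ((x of pack2_mid in the frame of bay_a between -0.003 and 0.003 m and y of pack2_mid in the frame of bay_a between -0.003 and 0.003 m and z of pack2_mid in the frame of bay_a between -0.004 and 0.004 m and angle between the x axis of pack2_mid and the x axis of bay_a, either way round below 0.06 rad) or (x of pack2_mid in the frame of bay_b between -0.003 and 0.003 m and y of pack2_mid in the frame of bay_b between -0.003 and 0.003 m and z of pack2_mid in the frame of bay_b between -0.004 and 0.004 m and angle between the x axis of pack2_mid and the x axis of bay_b, either way round below 0.06 rad) or (x of pack2_mid in the frame of bay_c between -0.003 and 0.003 m and y of pack2_mid in the frame of bay_c between -0.003 and 0.003 m and z of pack2_mid in the frame of bay_c between -0.004 and 0.004 m and angle between the x axis of pack2_mid and the x axis of bay_c, either way round below 0.06 rad)) and ((x of pack3_mid in the frame of bay_a between -0.003 and 0.003 m and y of pack3_mid in the frame of bay_a between -0.003 and 0.003 m and z of pack3_mid in the frame of bay_a between -0.004 and 0.004 m and angle between the x axis of pack3_mid and the x axis of bay_a, either way round below 0.06 rad) or (x of pack3_mid in the frame of bay_b between -0.003 and 0.003 m and y of pack3_mid in the frame of bay_b between -0.003 and 0.003 m and z of pack3_mid in the frame of bay_b between -0.004 and 0.004 m and angle between the x axis of pack3_mid and the x axis of bay_b, either way round below 0.06 rad) or (x of pack3_mid in the frame of bay_c between -0.003 and 0.003 m and y of pack3_mid in the frame of bay_c between -0.003 and 0.003 m and z of pack3_mid in the frame of bay_c between -0.004 and 0.004 m and angle between the x axis of pack3_mid and the x axis of bay_c, either way round below 0.06 rad))), for 0.2 s.
3. the contact head is seated on the pegs, flat on the block (x of head_grip in the frame of seat between -0.0035 and 0.0035 m and y of head_grip in the frame of seat between -0.0035 and 0.0035 m and z of head_grip in the frame of seat between -0.003 and 0.003 m and angle between head_grip's own z axis and vertical below 0.04 rad and angle between the y axis of head_grip and the y axis of seat, either way round below 0.05 rad), for 0.2 s.
4. the switch is thrown to on (value of joint switch above 0.85 rad), for 0.2 s.
At the end, for the whole second after the job is handed in: Every pack present lies in a bay within 3 mm of fully home lengthwise and sideways, 4 mm in height and 0.06 rad in line; the head is seated within 3.5 mm sideways, 3 mm in height, 0.04 rad of level and 0.05 rad in line; the switch is beyond 0.85 rad (all of step 2 and all of step 3 and value of joint switch above 0.85 rad); the robot touches nothing.
It fails at once if the meter is moved more than 30 mm (distance of meter from where it was at the start of the episode above 0.03 m).
It fails at once if the spool is moved more than 30 mm (distance of spool from where it was at the start of the episode above 0.03 m).
It fails at once if the mug is moved more than 30 mm (distance of mug from where it was at the start of the episode above 0.03 m).
It fails at once if the driver is moved more than 30 mm (distance of driver from where it was at the start of the episode above 0.03 m).
Of pack1, pack2, pack3 only 2 to 3 are there at a start; the rules pass over those that are not, and their reading is None.
At some moment in a run one of pack1, pack2, pack3, head may be knocked a few centimetres aside while the robot is not near it.
Once in a run the grip may slacken for a moment while it holds something.
It also fails if it takes over 210 s, if anything falls off the work surface, if the arm or the gripper's body presses on something with over 40 N, if the wrist force passes 120 N, or if a joint passes its speed limit or range.

## Working session

There is one attempt and no reset: what is moved stays moved. The work goes in short steps, Python scripts to look and compute and a shell command to move; the robot and the scene stay as the last step left them, time stands still between calls to the robot, and variables do not carry over. Pictures are saved under pics/ and viewed, at most 14 in all, crops included, and the job is handed in when it is done.

```bash
mkdir -p pics; ls; cat > h.py <<'E'
from bench import *
import numpy as np, cv2
def snap(cam,name,crop=None,scale=1):
    c=read_camera(cam); np.savez(''+name+'.npz',**{k:np.asarray(v) for k,v in c.items()})
    im=cv2.cvtColor(np.asarray(c['pixels']),cv2.COLOR_RGB2BGR)
    cv2.imwrite(f'pics/{name}.png',im); return c
def load(name): return dict(np.load(''+name+'.npz'))
def cloud(c):
    d=np.asarray(c['depth']); h,w=d.shape; u,v=np.meshgrid(np.arange(w),np.arange(h))
    P=np.stack([(u-c['cx'])/c['fx']*d,(v-c['cy'])/c['fy']*d,d],-1)
    P=P@np.asarray(c['attitude']).T+np.asarray(c['eye']); P[d==0]=np.nan; return P
def st():
    s=state(); print('t',round(s['t'],2),'pos',np.round(s['ee_pos'],4),'rot',np.round(s['tool_rot'],3).tolist(),'f',np.round(s['ft_force'],1),'open',s['opening'],'grip',s['grasp_force'])
E
python3 - <<'E'
from h import *
st()
for c in ['scene','side','wrist']:
    k=snap(c,c+'0'); print(c,k['eye'],np.round(k['attitude'],3).tolist(),k['fx'])
a=[cv2.imread(f'pics/{c}0.png') for c in ['scene','side']]
cv2.imwrite('pics/both0.png',cv2.resize(np.vstack(a),None,fx=.714,fy=.714))
E
```

```text
pics
t 0.0 pos [ 0.2739 -0.5615  0.2307] rot [[0.899, 0.438, -0.0], [0.438, -0.899, 0.001], [0.0, -0.001, -1.0]] f [-0.5 -0.6 -0.5] open 0.08540956357478584 grip 0.0
scene [ 0.97104148 -0.44173408  1.06973924] [[0.684, 0.613, -0.396], [0.73, -0.585, 0.355], [-0.014, -0.532, -0.847]] 382.5629304992025
side [-0.17150973 -1.0137356   1.32854218] [[0.818, -0.399, 0.415], [-0.575, -0.587, 0.57], [0.016, -0.705, -0.709]] 545.5861647963764
wrist [ 0.34308134 -0.52909811  0.37426483] [[0.438, -0.858, -0.269], [-0.899, -0.418, -0.13], [-0.0, 0.299, -0.954]] 334.0845147584101
```

View pics/scene0.png

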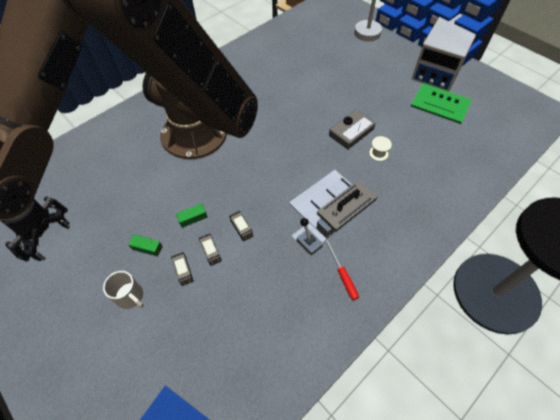

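View pics/side0.png

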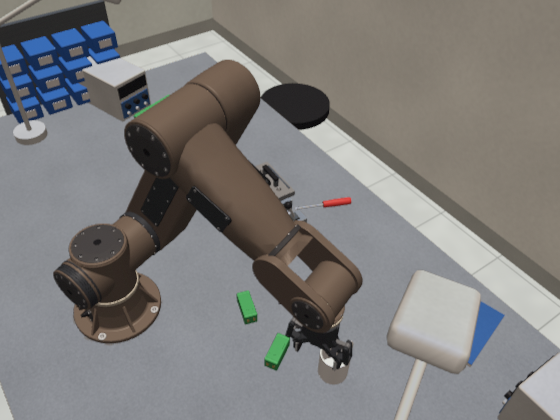

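Scene view: grey packs with white labels are at (241,225), (209,249) and (181,268). The look-alikes are green blocks at (191,214) and (145,244), which I won't use. The station and head are at (340,200), the switch at (306,232), the driver at (345,275), the meter at (352,128), the spool at (381,147) and the mug at (122,288).

```bash
python3 - <<'E'
from h import *
c=load('scene0'); P=cloud(c)
for n,(u,v) in dict(p1=(241,225),p2=(209,249),p3=(181,268),g1=(191,214),g2=(145,244),head=(348,200),sw=(304,222),drv=(348,284),drvtip=(330,243),meter=(352,128),spool=(381,145),mug=(122,288),plate=(315,190)).items():
    print(n,np.round(P[v,u],3))
# packs: points with z in 0.03-0.045 near
for n,(u,v) in dict(p1=(241,225),p2=(209,249),p3=(181,268)).items():
    m=(np.linalg.norm(P[...,:2]-P[v,u,:2],axis=-1)<.06)&(P[...,2]>.031)&(P[...,2]<.046)
    q=P[m]; r=cv2.minAreaRect((q[:,:2]*1000).astype(np.float32)); print(n,len(q),r,np.median(q[:,2]))
# block/head plate
h=P[200,348]
m=(np.linalg.norm(P[...,:2]-h[:2],axis=-1)<.14)&(P[...,2]>.064)&(P[...,2]<.084)
q=P[m]; print('headplate',len(q),cv2.minAreaRect((q[:,:2]*1000).astype(np.float32)),np.median(q[:,2]))
m=(np.linalg.norm(P[...,:2]-h[:2],axis=-1)<.08)&(P[...,2]>.098)&(P[...,2]<.12)
q=P[m]; print('bar',len(q),cv2.minAreaRect((q[:,:2]*1000).astype(np.float32)),np.median(q[:,2]))
im=cv2.imread('pics/scene0.png')[120:310,160:400]; cv2.imwrite('pics/crop1.png',cv2.resize(im,None,fx=3,fy=3,interpolation=cv2.INTER_CUBIC))
E
```

```text
p1 [ 0.447 -0.135  0.035]
p2 [ 0.444 -0.259  0.036]
p3 [ 0.439 -0.356  0.04 ]
g1 [ 0.307 -0.225  0.036]
g2 [ 0.298 -0.39   0.037]
head [0.642 0.128 0.114]
sw [ 0.602 -0.017  0.107]
drv [ 0.802 -0.035  0.023]
drvtip [ 0.671  0.035 -0.   ]
meter [0.419 0.418 0.043]
spool [0.548 0.419 0.056]
mug [ 0.356 -0.516  0.009]
plate [0.501 0.143 0.006]
p1 316 ((441.3855285644531, -132.28216552734375), (38.974483489990234, 90.3272705078125), 77.47750091552734) 0.0382768501137597
p2 349 ((437.7436218261719, -253.90269470214844), (37.78081130981445, 91.92487335205078), 72.11360168457031) 0.03839273810659827
p3 374 ((430.8109130859375, -352.6684265136719), (37.98289108276367, 91.90119934082031), 70.33427429199219) 0.038233747040888666
headplate 1238 ((634.169189453125, 142.11622619628906), (184.25108337402344, 86.31591796875), 86.90921783447266) 0.07473408386756641
bar 156 ((634.486328125, 140.83860778808594), (84.48019409179688, 17.647485733032227), 88.0251235961914) 0.11144614762528532
```

View pics/crop1.png

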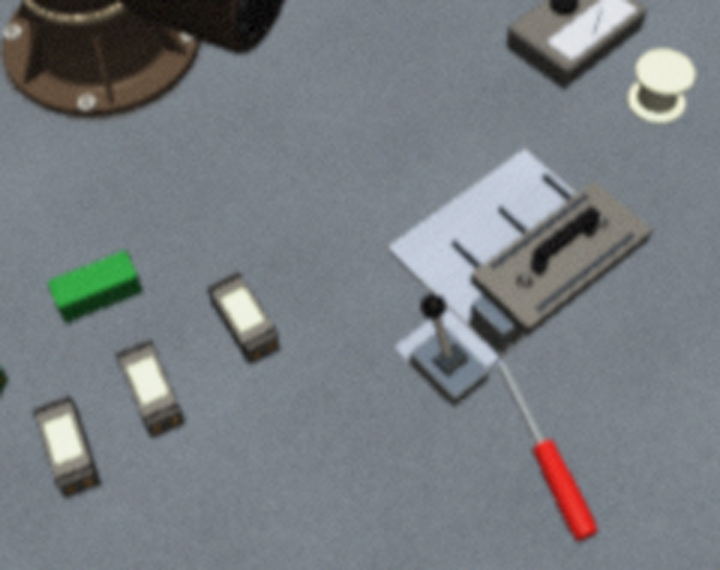

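Crop: the three packs with grey bodies, white labels and black ends are confirmed, and the green block is excluded. The station runs roughly along world axes, with the end wall towards +x and the switch off. Measured heights agree with the text: packs 38 mm, plate 74 mm, bar top 111 mm. Next I'll move above the head.

```bash
python3 -m jog '[{"tx":26,"ty":50,"tz":7,"az":0.107},{"tx":26,"ty":50,"tz":7,"az":0.107},{"tx":26,"ty":50,"tz":7,"az":0.107},{"tx":26,"ty":50,"tz":7,"az":0.107},{"tx":26,"ty":50,"tz":7,"az":0.107},{"tx":26,"ty":50,"tz":7,"az":0.107},{"tx":26,"ty":50,"tz":7,"az":0.107},{"tx":26,"ty":50,"tz":7,"az":0.107},{"tx":26,"ty":50,"tz":7,"az":0.107},{"tx":26,"ty":50,"tz":7,"az":0.107}]'
python3 -m jog '[{"tx":26,"ty":50},{"tx":26,"ty":50},{"tx":26,"ty":50},{"tx":22,"ty":50},{},{}]'
cat >> h.py <<'E'
def rect(P,ctr,R,z0,z1,name=''):
    ctr=np.asarray(ctr)
    m=(np.linalg.norm(P[...,:2]-ctr,axis=-1)<R)&(P[...,2]>z0)&(P[...,2]<z1)
    if m.sum()<5: print(name,'none'); return
    m=cv2.morphologyEx(m.astype(np.uint8),cv2.MORPH_OPEN,np.ones((3,3)))>0
    q=P[m]; (cx,cy),(w,h),a=cv2.minAreaRect((q[:,:2]*1000).astype(np.float32))
    if h>w: w,h,a=h,w,a-90
    print(name,len(q),'c',round(cx,1),round(cy,1),'mean',np.round(q.mean(0)*1000,1),'size',round(w,1),round(h,1),'long ang',round((a+90)%180-90,1))
E
python3 - <<'E'
from h import *
st(); c=snap('wrist','w1'); P=cloud(c)
rect(P,(.634,.141),.06,.1,.12,'bar'); rect(P,(.634,.141),.14,.064,.082,'plate')
E
```

```text
t 0.15 pos [ 0.274  -0.5616  0.2309] rot [[0.899, 0.438, -0.0], [0.438, -0.899, 0.001], [0.0, -0.001, -1.0]] f [-1.  -0.1 -0.4] open 0.08586958767715343 grip 0.0
bar none
plate noneschema error: expected keys tx, ty, tz, ax, ay, az
schema error: expected keys tx, ty, tz, ax, ay, az
```

View pics/w1.png

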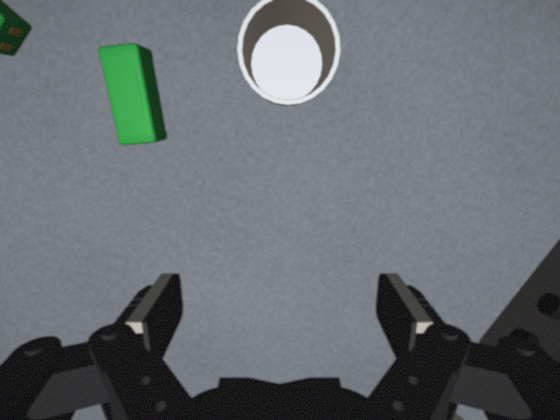

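The view shows only the mug (288,50) and a green block (130,95). The jog was refused because every row needs all six keys, so I'll retry.

```bash
python3 -m jog '[{"tx":26,"ty":50,"tz":7,"ax":0,"ay":0,"az":0.107},{"tx":26,"ty":50,"tz":7,"ax":0,"ay":0,"az":0.107},{"tx":26,"ty":50,"tz":7,"ax":0,"ay":0,"az":0.107},{"tx":26,"ty":50,"tz":7,"ax":0,"ay":0,"az":0.107},{"tx":26,"ty":50,"tz":7,"ax":0,"ay":0,"az":0.107},{"tx":26,"ty":50,"tz":7,"ax":0,"ay":0,"az":0.107},{"tx":26,"ty":50,"tz":7,"ax":0,"ay":0,"az":0.107},{"tx":26,"ty":50,"tz":7,"ax":0,"ay":0,"az":0.107},{"tx":26,"ty":50,"tz":7,"ax":0,"ay":0,"az":0.107},{"tx":26,"ty":50,"tz":7,"ax":0,"ay":0,"az":0.107}]'
python3 -m jog '[{"tx":26,"ty":50,"tz":0,"ax":0,"ay":0,"az":0},{"tx":26,"ty":50,"tz":0,"ax":0,"ay":0,"az":0},{"tx":26,"ty":50,"tz":0,"ax":0,"ay":0,"az":0},{"tx":22,"ty":50,"tz":0,"ax":0,"ay":0,"az":0},{"tx":0,"ty":0,"tz":0,"ax":0,"ay":0,"az":0},{"tx":0,"ty":0,"tz":0,"ax":0,"ay":0,"az":0}]'
python3 - <<'E'
from h import *
st(); c=snap('wrist','w2'); P=cloud(c)
rect(P,(.634,.141),.06,.1,.12,'bar'); rect(P,(.634,.141),.14,.064,.082,'plate')
E
```

```text
t: 1.45
ee_pos: [0.5346, -0.0599, 0.3016]
tool_rot: [[0.043, 0.999, 0.0], [0.999, -0.043, -0.0], [-0.0, 0.0, -1.0]]
ft_force: [1.2, -0.2, 0.0]
opening: 0.0855
grasp_force: 0.0
t: 2.2
ee_pos: [0.6337, 0.1381, 0.3009]
tool_rot: [[0.047, 0.999, -0.001], [0.999, -0.047, -0.0], [-0.0, -0.001, -1.0]]
ft_force: [-0.4, 0.1, 0.1]
opening: 0.0855
grasp_force: 0.0
t 2.2 pos [0.6337 0.1381 0.3009] rot [[0.047, 0.999, -0.001], [0.999, -0.047, -0.0], [-0.0, -0.001, -1.0]] f [-0.4  0.1  0.1] open 0.08551078180473555 grip 0.0
bar 1263 c 634.0 137.8 mean [634.2 139.5 112.5] size 83.6 16.0 long ang 86.7
plate 10505 c 633.9 137.0 mean [634.4 145.   75.1] size 180.8 84.1 long ang 86.9
```

View pics/w2.png

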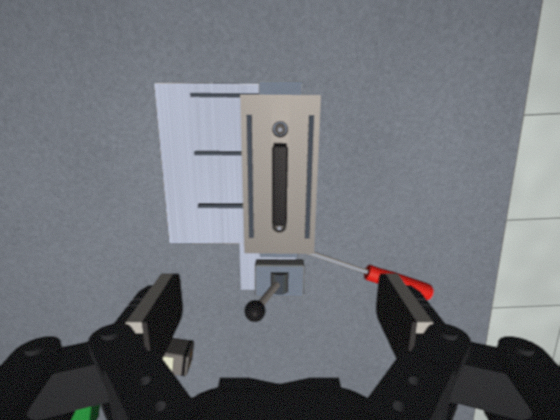

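The wrist view shows the seated head with its bar at (280,188), the pegs' holes, the three ribs, the switch ball at (255,312) and the driver tip just off the head's corner. Bar middle is (634,138) mm, top 112 mm, and the station's yaw is about −3.2°; both views agree. Next I'll grip the bar.

```bash
python3 - <<'E'
from h import *
P=cloud(load('w2')); a=np.radians(-3.2); X=np.array([np.cos(a),np.sin(a)]); Y=np.array([-X[1],X[0]])
o=np.array([.634,.1377]); d=P[...,:2]-o; x=d@X; y=d@Y; z=P[...,2]
m=(z>.005)&(z<.011)&(abs(y)<.12)&(x<-.04)&(x>-.2)
print('plate x',np.percentile(x[m],[.5,2]),'y',np.percentile(y[m],[.5,99.5]),'z',np.median(z[m]))
m=(z>.013)&(z<.019)&(abs(y)<.12)&(x<-.045)&(x>-.15); 
h=np.histogram(y[m],bins=np.arange(-.11,.12,.005)); print([(round(b,3),n) for n,b in zip(*h) if n>5]); print('rib x',np.percentile(x[m],1))
m=(z>.045)&(z<.058)&(abs(x)<.1)&(abs(y)<.12); print('block y',np.percentile(y[m],[1,50,99]), 'x',np.percentile(x[m],[1,99]))
E
python3 -m jog '[{"tx":0,"ty":0,"tz":-50,"ax":0,"ay":0,"az":-0.008},{"tx":0,"ty":0,"tz":-50,"ax":0,"ay":0,"az":0},{"tx":0,"ty":0,"tz":-50,"ax":0,"ay":0,"az":0},{"tx":0,"ty":0,"tz":-45,"ax":0,"ay":0,"az":0},{"tx":0,"ty":0,"tz":-20,"ax":0,"ay":0,"az":0},{"tx":0,"ty":0,"tz":0,"ax":0,"ay":0,"az":0}]'
python3 -m jog '[{"tx":0,"ty":0,"tz":0,"ax":0,"ay":0,"az":0},{"tx":0,"ty":0,"tz":0,"ax":0,"ay":0,"az":0},{"tx":0,"ty":0,"tz":0,"ax":0,"ay":0,"az":0},{"tx":0,"ty":0,"tz":0,"ax":0,"ay":0,"az":0},{"tx":0,"ty":0,"tz":0,"ax":0,"ay":0,"az":0},{"tx":0,"ty":0,"tz":0,"ax":0,"ay":0,"az":0},{"tx":0,"ty":0,"tz":0,"ax":0,"ay":0,"az":0},{"tx":0,"ty":0,"tz":0,"ax":0,"ay":0,"az":0}]' 1
```

```text
plate x [-0.15333967 -0.15178241] y [-0.10387595  0.10378432] z 0.008949173908719382
[(np.float64(-0.055), np.int64(38)), (np.float64(-0.05), np.int64(154)), (np.float64(0.015), np.int64(52)), (np.float64(0.02), np.int64(168)), (np.float64(0.085), np.int64(63)), (np.float64(0.09), np.int64(151))]
rib x -0.10815087524308015
block y [-0.10481133  0.09527234  0.10457733] x [-0.02364994  0.02325815]
t: 3.0
ee_pos: [0.6334, 0.1369, 0.0854]
tool_rot: [[0.057, 0.998, -0.002], [0.998, -0.057, -0.0], [-0.0, -0.002, -1.0]]
ft_force: [-0.3, -0.3, 0.8]
opening: 0.0855
grasp_force: 0.0
t: 4.0
ee_pos: [0.634, 0.1383, 0.087]
tool_rot: [[0.055, 0.998, 0.0], [0.998, -0.055, -0.0], [-0.0, 0.0, -1.0]]
ft_force: [-3.4, -0.9, 5.8]
opening: 0.0149
grasp_force: 59.2
```

Gripped: 59 N at 15 mm opening. The head is centred over the block, so the seat is at station x = 54 mm. I'll lift it and set it down at about (0.62, −0.25).

```bash
python3 -m jog '[{"tx":0,"ty":0,"tz":15,"ax":0,"ay":0,"az":0},{"tx":0,"ty":0,"tz":15,"ax":0,"ay":0,"az":0},{"tx":0,"ty":0,"tz":25,"ax":0,"ay":0,"az":0},{"tx":0,"ty":0,"tz":30,"ax":0,"ay":0,"az":0},{"tx":0,"ty":0,"tz":30,"ax":0,"ay":0,"az":0},{"tx":0,"ty":0,"tz":0,"ax":0,"ay":0,"az":0}]'
python3 -m jog '[{"tx":-1,"ty":-25,"tz":0,"ax":0,"ay":0,"az":0},{"tx":-1,"ty":-45,"tz":0,"ax":0,"ay":0,"az":0},{"tx":-2,"ty":-50,"tz":0,"ax":0,"ay":0,"az":0},{"tx":-2,"ty":-50,"tz":0,"ax":0,"ay":0,"az":0},{"tx":-2,"ty":-50,"tz":0,"ax":0,"ay":0,"az":0},{"tx":-2,"ty":-50,"tz":0,"ax":0,"ay":0,"az":0},{"tx":-2,"ty":-50,"tz":0,"ax":0,"ay":0,"az":0},{"tx":-1,"ty":-45,"tz":0,"ax":0,"ay":0,"az":0},{"tx":-1,"ty":-25,"tz":0,"ax":0,"ay":0,"az":0},{"tx":0,"ty":0,"tz":0,"ax":0,"ay":0,"az":0}]'
python3 -m jog '[{"tx":0,"ty":0,"tz":-40,"ax":0,"ay":0,"az":0},{"tx":0,"ty":0,"tz":-40,"ax":0,"ay":0,"az":0},{"tx":0,"ty":0,"tz":-40,"ax":0,"ay":0,"az":0},{"tx":0,"ty":0,"tz":-25,"ax":0,"ay":0,"az":0},{"tx":0,"ty":0,"tz":-12,"ax":0,"ay":0,"az":0},{"tx":0,"ty":0,"tz":-5,"ax":0,"ay":0,"az":0},{"tx":0,"ty":0,"tz":0,"ax":0,"ay":0,"az":0}]'
python3 - <<'E'
from h import *
st(); c=snap('scene','s1')
E
```

```text
t: 4.75
ee_pos: [0.6348, 0.1384, 0.2041]
tool_rot: [[0.055, 0.998, 0.005], [0.998, -0.055, 0.001], [0.001, 0.005, -1.0]]
ft_force: [-0.0, -0.5, -5.2]
opening: 0.015
grasp_force: 59.4
t: 6.0
ee_pos: [0.6194, -0.253, 0.2001]
tool_rot: [[0.057, 0.998, -0.001], [0.998, -0.057, 0.001], [0.001, -0.001, -1.0]]
ft_force: [0.4, 0.8, -4.9]
opening: 0.0146
grasp_force: 59.3
t: 6.88
ee_pos: [0.6204, -0.2516, 0.0399]
tool_rot: [[0.055, 0.999, 0.001], [0.999, -0.055, -0.0], [-0.0, 0.001, -1.0]]
ft_force: [-1.1, 0.8, -4.9]
opening: 0.0143
grasp_force: 59.3
t 6.88 pos [ 0.6204 -0.2516  0.0399] rot [[0.055, 0.999, 0.001], [0.999, -0.055, -0.0], [-0.0, 0.001, -1.0]] f [-1.1  0.8 -4.9] open 0.014313258199889375 grip 59.258233308792114
```

View pics/s1.png

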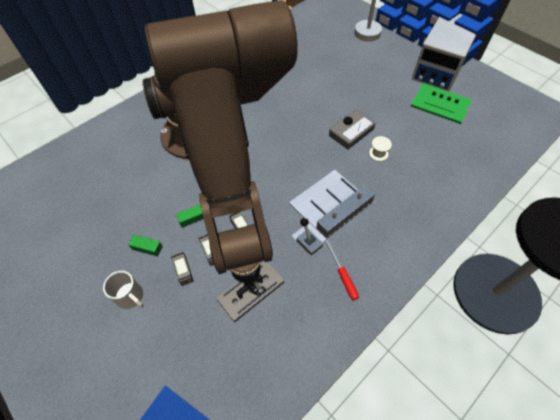

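The head hangs about 6 mm over clear table at (250,290), and the station's pegs are bare. I'll lower it, release, then move over pack 1.

```bash
python3 -m jog '[{"tx":0,"ty":0,"tz":-4,"ax":0,"ay":0,"az":0},{"tx":0,"ty":0,"tz":-3,"ax":0,"ay":0,"az":0},{"tx":0,"ty":0,"tz":0,"ax":0,"ay":0,"az":0}]'
python3 -m jog '[{"tx":0,"ty":0,"tz":0,"ax":0,"ay":0,"az":0},{"tx":0,"ty":0,"tz":0,"ax":0,"ay":0,"az":0},{"tx":0,"ty":0,"tz":0,"ax":0,"ay":0,"az":0},{"tx":0,"ty":0,"tz":0,"ax":0,"ay":0,"az":0},{"tx":0,"ty":0,"tz":0,"ax":0,"ay":0,"az":0},{"tx":0,"ty":0,"tz":0,"ax":0,"ay":0,"az":0}]' 0
python3 -m jog '[{"tx":0,"ty":0,"tz":30,"ax":0,"ay":0,"az":0},{"tx":0,"ty":0,"tz":50,"ax":0,"ay":0,"az":0},{"tx":0,"ty":0,"tz":50,"ax":0,"ay":0,"az":0},{"tx":-30,"ty":20,"tz":45,"ax":0,"ay":0,"az":-0.18},{"tx":-30,"ty":20,"tz":45,"ax":0,"ay":0,"az":-0.18},{"tx":-30,"ty":15,"tz":45,"ax":0,"ay":0,"az":-0.18},{"tx":-30,"ty":15,"tz":0,"ax":0,"ay":0,"az":-0.18},{"tx":-20,"ty":15,"tz":0,"ax":0,"ay":0,"az":-0.18},{"tx":-20,"ty":15,"tz":0,"ax":0,"ay":0,"az":-0.18},{"tx":-10,"ty":10,"tz":0,"ax":0,"ay":0,"az":-0.18}]'
python3 -m jog '[{"tx":-10,"ty":10,"tz":0,"ax":0,"ay":0,"az":-0.18},{"tx":0,"ty":0,"tz":0,"ax":0,"ay":0,"az":-0.18},{"tx":0,"ty":0,"tz":0,"ax":0,"ay":0,"az":0},{"tx":0,"ty":0,"tz":0,"ax":0,"ay":0,"az":0}]'
python3 - <<'E'
from h import *
st(); c=snap('wrist','w3'); P=cloud(c)
for n,p in dict(p1=(.441,-.132),p2=(.438,-.254),p3=(.431,-.353)).items(): rect(P,p,.06,.031,.046,n)
rect(P,(.62,-.25),.06,.046,.066,'headbar')
E
```

```text
t: 7.3
ee_pos: [0.6201, -0.2519, 0.033]
tool_rot: [[0.055, 0.998, 0.001], [0.998, -0.055, -0.0], [-0.0, 0.001, -1.0]]
ft_force: [-2.0, 1.4, 3.1]
opening: 0.0147
grasp_force: 60.3
t: 8.05
ee_pos: [0.62, -0.2517, 0.0323]
tool_rot: [[0.055, 0.998, 0.0], [0.998, -0.055, 0.0], [0.0, 0.0, -1.0]]
ft_force: [0.1, 0.3, 0.6]
opening: 0.0856
grasp_force: 0.0
t: 9.3
ee_pos: [0.4491, -0.1411, 0.2977]
tool_rot: [[0.969, 0.247, 0.0], [0.247, -0.969, -0.0], [0.0, 0.0, -1.0]]
ft_force: [0.6, -0.0, 0.1]
opening: 0.0852
grasp_force: 0.0
t: 9.8
ee_pos: [0.4401, -0.1318, 0.2974]
tool_rot: [[0.995, -0.1, 0.0], [-0.1, -0.995, -0.0], [0.0, 0.0, -1.0]]
ft_force: [0.3, 0.3, 0.1]
opening: 0.0855
grasp_force: 0.0
t 9.8 pos [ 0.4401 -0.1318  0.2974] rot [[0.995, -0.1, 0.0], [-0.1, -0.995, -0.0], [0.0, 0.0, -1.0]] f [0.3 0.3 0.1] open 0.08552948045686812 grip 0.0
p1 2258 c 440.5 -135.4 mean [ 442.7 -135.8   38.9] size 90.2 38.5 long ang -12.8
p2 2380 c 438.1 -257.1 mean [ 440.2 -256.3   38.8] size 90.2 38.5 long ang -17.7
p3 2485 c 432.2 -355.9 mean [ 434.1 -354.5   38.7] size 89.9 38.9 long ang -19.8
headbar 46 c 614.1 -222.5 mean [ 614.2 -222.2   51.3] size 23.6 1.3 long ang 86.6
```

View pics/w3.png

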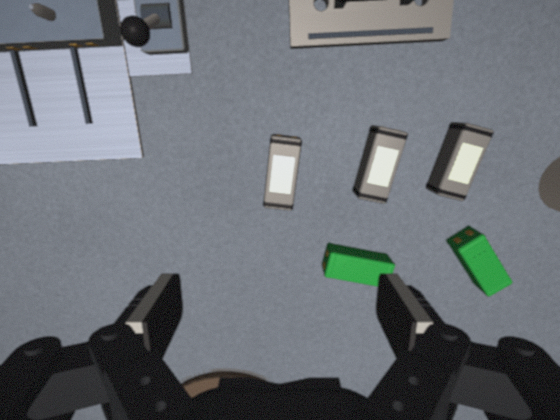

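Three packs are at (282,172), (381,163) and (461,160), the greens are excluded, and the head is at (370,20). Pack tops at 38.8 mm match. I'll grasp pack 1.

```bash
python3 -m jog '[{"tx":0,"ty":-4,"tz":-50,"ax":0,"ay":0,"az":-0.124},{"tx":0,"ty":0,"tz":-55,"ax":0,"ay":0,"az":0},{"tx":0,"ty":0,"tz":-55,"ax":0,"ay":0,"az":0},{"tx":0,"ty":0,"tz":-55,"ax":0,"ay":0,"az":0},{"tx":0,"ty":0,"tz":-45,"ax":0,"ay":0,"az":0},{"tx":0,"ty":0,"tz":-25,"ax":0,"ay":0,"az":0},{"tx":0,"ty":0,"tz":0,"ax":0,"ay":0,"az":0}]'
python3 -m jog '[{"tx":0,"ty":0,"tz":0,"ax":0,"ay":0,"az":0},{"tx":0,"ty":0,"tz":0,"ax":0,"ay":0,"az":0},{"tx":0,"ty":0,"tz":0,"ax":0,"ay":0,"az":0},{"tx":0,"ty":0,"tz":0,"ax":0,"ay":0,"az":0},{"tx":0,"ty":0,"tz":0,"ax":0,"ay":0,"az":0},{"tx":0,"ty":0,"tz":0,"ax":0,"ay":0,"az":0}]' 1
python3 -m jog '[{"tx":0,"ty":0,"tz":30,"ax":0,"ay":0,"az":0},{"tx":0,"ty":0,"tz":50,"ax":0,"ay":0,"az":0},{"tx":0,"ty":0,"tz":30,"ax":0,"ay":0,"az":0.08},{"tx":0,"ty":0,"tz":0,"ax":0,"ay":0,"az":0.08},{"tx":0,"ty":0,"tz":0,"ax":0,"ay":0,"az":0}]'
```

```text
t: 10.72
ee_pos: [0.4394, -0.1356, 0.0109]
tool_rot: [[0.974, -0.225, -0.003], [-0.225, -0.974, 0.001], [-0.003, -0.001, -1.0]]
ft_force: [0.0, 0.3, 0.5]
opening: 0.0853
grasp_force: 0.0
t: 11.48
ee_pos: [0.4404, -0.136, 0.0135]
tool_rot: [[0.974, -0.226, 0.002], [-0.226, -0.974, -0.001], [0.002, 0.001, -1.0]]
ft_force: [-1.0, 0.0, 11.6]
opening: 0.037
grasp_force: 60.1
t: 12.1
ee_pos: [0.4399, -0.1357, 0.123]
tool_rot: [[0.998, -0.069, 0.001], [-0.069, -0.998, -0.001], [0.001, 0.001, -1.0]]
ft_force: [-0.8, 0.6, -2.5]
opening: 0.0366
grasp_force: 61.7
```

```bash
python3 -m jog '[{"tx":7,"ty":22,"tz":0,"ax":0,"ay":0,"az":0.013},{"tx":14,"ty":40,"tz":0,"ax":0,"ay":0,"az":0},{"tx":17,"ty":48,"tz":0,"ax":0,"ay":0,"az":0},{"tx":17,"ty":48,"tz":0,"ax":0,"ay":0,"az":0},{"tx":17,"ty":48,"tz":0,"ax":0,"ay":0,"az":0},{"tx":17,"ty":48,"tz":0,"ax":0,"ay":0,"az":0},{"tx":17,"ty":48,"tz":0,"ax":0,"ay":0,"az":0},{"tx":12,"ty":30,"tz":0,"ax":0,"ay":0,"az":0},{"tx":5,"ty":12,"tz":0,"ax":0,"ay":0,"az":0},{"tx":0,"ty":0,"tz":0,"ax":0,"ay":0,"az":0}]'
python3 -m jog '[{"tx":0,"ty":0,"tz":-40,"ax":0,"ay":0,"az":0},{"tx":0,"ty":0,"tz":-35,"ax":0,"ay":0,"az":0},{"tx":0,"ty":0,"tz":-15,"ax":0,"ay":0,"az":0},{"tx":0,"ty":0,"tz":-8,"ax":0,"ay":0,"az":0},{"tx":0,"ty":0,"tz":0,"ax":0,"ay":0,"az":0},{"tx":0,"ty":0,"tz":0,"ax":0,"ay":0,"az":0}]'
python3 - <<'E'
from h import *
st(); c=snap('wrist','w4')
E
```

```text
t: 13.35
ee_pos: [0.5627, 0.2083, 0.1218]
tool_rot: [[0.998, -0.055, -0.001], [-0.055, -0.998, -0.0], [-0.001, 0.0, -1.0]]
ft_force: [-0.4, 0.1, -1.8]
opening: 0.0373
grasp_force: 61.5
t: 14.1
ee_pos: [0.5635, 0.2083, 0.0253]
tool_rot: [[0.998, -0.055, 0.001], [-0.055, -0.998, 0.0], [0.001, -0.0, -1.0]]
ft_force: [0.8, 0.4, -1.9]
opening: 0.0369
grasp_force: 61.4
t 14.1 pos [0.5635 0.2083 0.0253] rot [[0.998, -0.055, 0.001], [-0.055, -0.998, 0.0], [0.001, -0.0, -1.0]] f [ 0.8  0.4 -1.9] open 0.03693828556463525 grip 61.44449472427368
```

View pics/w4.png

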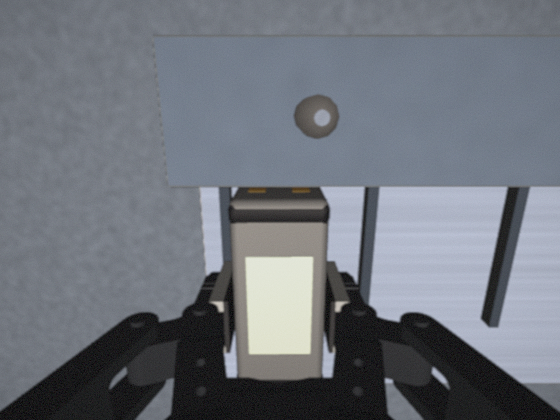

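Pack 1 is held straight over the left bay, just short of the end wall and right of the rib. I'll lower it and push it forward until I feel contact.

```bash
python3 -m jog '[{"tx":0,"ty":0,"tz":-3,"ax":0,"ay":0,"az":0},{"tx":0,"ty":0,"tz":-1,"ax":0,"ay":0,"az":0},{"tx":0,"ty":0,"tz":0,"ax":0,"ay":0,"az":0}]'
python3 -m jog '[{"tx":2,"ty":-0.1,"tz":0,"ax":0,"ay":0,"az":0},{"tx":2,"ty":-0.1,"tz":0,"ax":0,"ay":0,"az":0},{"tx":0,"ty":0,"tz":0,"ax":0,"ay":0,"az":0}]'
python3 -m jog '[{"tx":2,"ty":-0.1,"tz":0,"ax":0,"ay":0,"az":0},{"tx":1,"ty":0,"tz":0,"ax":0,"ay":0,"az":0},{"tx":0,"ty":0,"tz":0,"ax":0,"ay":0,"az":0}]'
python3 -m jog '[{"tx":0,"ty":2,"tz":0,"ax":0,"ay":0,"az":0},{"tx":0,"ty":1,"tz":0,"ax":0,"ay":0,"az":0},{"tx":0,"ty":0,"tz":0,"ax":0,"ay":0,"az":0}]'
```

```text
t: 14.52
ee_pos: [0.5633, 0.2084, 0.0216]
tool_rot: [[0.998, -0.055, 0.001], [-0.055, -0.998, 0.0], [0.001, -0.0, -1.0]]
ft_force: [-3.4, -0.5, 10.5]
opening: 0.0373
grasp_force: 63.2
t: 14.9
ee_pos: [0.5655, 0.2082, 0.0216]
tool_rot: [[0.998, -0.055, -0.002], [-0.055, -0.998, -0.0], [-0.002, 0.0, -1.0]]
ft_force: [-13.3, -0.4, 17.6]
opening: 0.037
grasp_force: 63.9
t: 15.28
ee_pos: [0.5683, 0.2081, 0.0215]
tool_rot: [[0.998, -0.055, -0.003], [-0.055, -0.998, -0.0], [-0.003, 0.001, -1.0]]
ft_force: [-12.3, -0.1, 18.0]
opening: 0.037
grasp_force: 64.0
t: 15.65
ee_pos: [0.5693, 0.2099, 0.0216]
tool_rot: [[0.998, -0.055, -0.001], [-0.055, -0.998, -0.001], [-0.001, 0.001, -1.0]]
ft_force: [-8.4, -9.4, 16.0]
opening: 0.037
grasp_force: 63.7
```

```bash
python3 -m jog '[{"tx":0,"ty":0,"tz":0.8,"ax":0,"ay":0,"az":0},{"tx":1.5,"ty":0,"tz":0,"ax":0,"ay":0,"az":0},{"tx":0,"ty":0,"tz":0,"ax":0,"ay":0,"az":0}]'
python3 -m jog '[{"tx":1,"ty":0,"tz":0,"ax":0,"ay":0,"az":0},{"tx":0,"ty":1.5,"tz":0,"ax":0,"ay":0,"az":0},{"tx":0,"ty":0,"tz":0,"ax":0,"ay":0,"az":0}]'
python3 -m jog '[{"tx":0,"ty":1.5,"tz":0,"ax":0,"ay":0,"az":0},{"tx":0,"ty":0,"tz":0,"ax":0,"ay":0,"az":0}]'
```

```text
t: 16.02
ee_pos: [0.5693, 0.2103, 0.0216]
tool_rot: [[0.998, -0.056, -0.005], [-0.056, -0.998, -0.001], [-0.005, 0.002, -1.0]]
ft_force: [-12.3, -5.3, 11.8]
opening: 0.0371
grasp_force: 63.2
t: 16.4
ee_pos: [0.5693, 0.2107, 0.0216]
tool_rot: [[0.998, -0.056, -0.007], [-0.056, -0.998, -0.003], [-0.007, 0.003, -1.0]]
ft_force: [-17.5, -14.4, 16.2]
opening: 0.0373
grasp_force: 63.7
t: 16.65
ee_pos: [0.5694, 0.2119, 0.0216]
tool_rot: [[0.998, -0.056, -0.007], [-0.056, -0.998, -0.003], [-0.007, 0.004, -1.0]]
ft_force: [-16.7, -16.5, 16.0]
opening: 0.0367
grasp_force: 63.8
```

```bash
python3 -m jog '[{"tx":-1,"ty":1.5,"tz":0.5,"ax":0,"ay":0,"az":0},{"tx":0,"ty":1,"tz":0,"ax":0,"ay":0,"az":0},{"tx":0,"ty":0,"tz":0,"ax":0,"ay":0,"az":0}]'
python3 -m jog '[{"tx":0,"ty":1.5,"tz":0,"ax":0,"ay":0,"az":0},{"tx":0,"ty":0,"tz":0,"ax":0,"ay":0,"az":0}]'
```

```text
t: 17.02
ee_pos: [0.5694, 0.2126, 0.0217]
tool_rot: [[0.998, -0.056, -0.006], [-0.056, -0.998, -0.005], [-0.006, 0.005, -1.0]]
ft_force: [-9.5, -30.4, 10.6]
opening: 0.037
grasp_force: 63.4
t: 17.27
ee_pos: [0.5694, 0.2128, 0.0218]
tool_rot: [[0.998, -0.055, -0.007], [-0.056, -0.998, -0.006], [-0.007, 0.007, -1.0]]
ft_force: [-10.0, -40.6, 12.9]
opening: 0.0372
grasp_force: 63.8
```

Hard contact on both: wall at x = 569.3, rib at y ≈ 212.6. That puts the station about 1 mm further in y than I estimated. I'll unload the push, release with a partial opening, lift, and go above pack 2.

```bash
python3 -m jog '[{"tx":-1,"ty":-3,"tz":0.5,"ax":0,"ay":0,"az":0},{"tx":-1,"ty":-1,"tz":0,"ax":0,"ay":0,"az":0},{"tx":0,"ty":0,"tz":0,"ax":0,"ay":0,"az":0}]'
python3 -m jog '[{"tx":0,"ty":0,"tz":0,"ax":0,"ay":0,"az":0},{"tx":0,"ty":0,"tz":0,"ax":0,"ay":0,"az":0},{"tx":0,"ty":0,"tz":0,"ax":0,"ay":0,"az":0},{"tx":0,"ty":0,"tz":0,"ax":0,"ay":0,"az":0}]' 0.42
python3 -m jog '[{"tx":0,"ty":0,"tz":30,"ax":0,"ay":0,"az":0},{"tx":0,"ty":0,"tz":50,"ax":0,"ay":0,"az":0},{"tx":0,"ty":0,"tz":60,"ax":0,"ay":0,"az":0},{"tx":0,"ty":0,"tz":60,"ax":0,"ay":0,"az":0},{"tx":0,"ty":-10,"tz":50,"ax":0,"ay":0,"az":0},{"tx":0,"ty":-20,"tz":30,"ax":0,"ay":0,"az":0},{"tx":-18,"ty":-50,"tz":0,"ax":0,"ay":0,"az":0},{"tx":-18,"ty":-50,"tz":0,"ax":0,"ay":0,"az":0},{"tx":0,"ty":0,"tz":0,"ax":0,"ay":0,"az":0}]' 0
cat >> h.py <<'E'
def packs(c,z0,z1,box=(.3,.75,-.5,.3)):
    "grey pack-like blobs with tops in z0..z1 (reflects all colours but green)"
    P=cloud(c); px=np.asarray(c['pixels']).astype(int); z=P[...,2]
    g=(px[...,1]>px[...,0]+40)
    m=(z>z0)&(z<z1)&~g&(P[...,0]>box[0])&(P[...,0]<box[1])&(P[...,1]>box[2])&(P[...,1]<box[3])
    m=cv2.morphologyEx(m.astype(np.uint8),cv2.MORPH_OPEN,np.ones((3,3)))
    n,l,s,_=cv2.connectedComponentsWithStats(m)
    for i in range(1,n):
        if s[i,4]>150:
            q=P[l==i]; (cx,cy),(w,h),a=cv2.minAreaRect((q[:,:2]*1000).astype(np.float32))
            if h>w: w,h,a=h,w,a-90
            print('blob n',s[i,4],'c',round(cx,1),round(cy,1),'size',round(w,1),round(h,1),'ang',round((a+90)%180-90,1),'z',round(np.median(q[:,2]),4))
E
python3 - <<'E'
from h import *
st(); c=snap('wrist','w5'); packs(c,.042,.050); print('--'); packs(c,.033,.0415)
E
```

```text
t: 17.65
ee_pos: [0.5694, 0.2125, 0.0219]
tool_rot: [[0.998, -0.056, -0.001], [-0.056, -0.998, -0.002], [-0.001, 0.002, -1.0]]
ft_force: [1.7, -11.5, -3.5]
opening: 0.0369
grasp_force: 62.1
t: 18.15
ee_pos: [0.5696, 0.2142, 0.0222]
tool_rot: [[0.998, -0.055, 0.0], [-0.055, -0.998, 0.0], [0.0, -0.0, -1.0]]
ft_force: [0.3, 0.0, 0.3]
opening: 0.0496
grasp_force: 0.0
t: 19.27
ee_pos: [0.5326, 0.0817, 0.3026]
tool_rot: [[0.998, -0.058, 0.0], [-0.058, -0.998, -0.0], [0.0, 0.0, -1.0]]
ft_force: [0.4, 0.4, 0.1]
opening: 0.0854
grasp_force: 0.0
t 19.27 pos [0.5326 0.0817 0.3026] rot [[0.998, -0.058, 0.0], [-0.058, -0.998, -0.0], [0.0, 0.0, -1.0]] f [0.4 0.4 0.1] open 0.08541951877610059 grip 0.0
blob n 2457 c 568.9 211.8 size 89.9 38.9 ang -3.0 z 0.0469
--
blob n 309 c 626.6 -16.5 size 30.1 15.6 ang -89.7 z 0.0354
blob n 1872 c 438.0 -256.9 size 90.3 40.6 ang -17.7 z 0.0391
```

Pack 1 sits home at (568.9,211.8), yaw −3.0°. Pack 2 is unmoved. I'll grasp it.

```bash
python3 -m jog '[{"tx":-12,"ty":-45,"tz":0,"ax":0,"ay":0,"az":-0.05},{"tx":-15,"ty":-55,"tz":0,"ax":0,"ay":0,"az":-0.05},{"tx":-15,"ty":-55,"tz":0,"ax":0,"ay":0,"az":-0.05},{"tx":-15,"ty":-55,"tz":0,"ax":0,"ay":0,"az":-0.05},{"tx":-15,"ty":-50,"tz":-20,"ax":0,"ay":0,"az":-0.05},{"tx":-15,"ty":-50,"tz":-30,"ax":0,"ay":0,"az":0},{"tx":-7,"ty":-28,"tz":-40,"ax":0,"ay":0,"az":0},{"tx":0,"ty":0,"tz":-50,"ax":0,"ay":0,"az":0},{"tx":0,"ty":0,"tz":-50,"ax":0,"ay":0,"az":0},{"tx":0,"ty":0,"tz":0,"ax":0,"ay":0,"az":0}]'
python3 -m jog '[{"tx":0,"ty":0,"tz":-50,"ax":0,"ay":0,"az":0},{"tx":0,"ty":0,"tz":-35,"ax":0,"ay":0,"az":0},{"tx":0,"ty":0,"tz":-12,"ax":0,"ay":0,"az":0},{"tx":0,"ty":0,"tz":0,"ax":0,"ay":0,"az":0}]'
python3 -m jog '[{"tx":0,"ty":0,"tz":0,"ax":0,"ay":0,"az":0},{"tx":0,"ty":0,"tz":0,"ax":0,"ay":0,"az":0},{"tx":0,"ty":0,"tz":0,"ax":0,"ay":0,"az":0},{"tx":0,"ty":0,"tz":0,"ax":0,"ay":0,"az":0},{"tx":0,"ty":0,"tz":0,"ax":0,"ay":0,"az":0},{"tx":0,"ty":0,"tz":0,"ax":0,"ay":0,"az":0}]' 1
```

```text
t: 20.58
ee_pos: [0.4391, -0.2528, 0.1096]
tool_rot: [[0.954, -0.3, -0.005], [-0.3, -0.954, 0.004], [-0.006, -0.002, -1.0]]
ft_force: [-0.1, -0.1, 0.0]
opening: 0.0849
grasp_force: 0.0
t: 21.08
ee_pos: [0.4403, -0.2542, 0.0161]
tool_rot: [[0.954, -0.3, 0.001], [-0.3, -0.954, -0.001], [0.001, 0.0, -1.0]]
ft_force: [0.1, -0.2, 0.5]
opening: 0.0854
grasp_force: 0.0
t: 21.82
ee_pos: [0.4399, -0.2544, 0.0163]
tool_rot: [[0.954, -0.3, 0.001], [-0.3, -0.954, -0.001], [0.002, 0.001, -1.0]]
ft_force: [-1.1, 0.2, 11.0]
opening: 0.0368
grasp_force: 60.4
```

```bash
python3 -m jog '[{"tx":0,"ty":0,"tz":30,"ax":0,"ay":0,"az":0},{"tx":0,"ty":0,"tz":50,"ax":0,"ay":0,"az":0.05},{"tx":0,"ty":20,"tz":25,"ax":0,"ay":0,"az":0.05},{"tx":14,"ty":48,"tz":0,"ax":0,"ay":0,"az":0.05},{"tx":15,"ty":50,"tz":0,"ax":0,"ay":0,"az":0.05},{"tx":15,"ty":50,"tz":0,"ax":0,"ay":0,"az":0.05},{"tx":15,"ty":50,"tz":0,"ax":0,"ay":0,"az":0},{"tx":15,"ty":50,"tz":0,"ax":0,"ay":0,"az":0},{"tx":15,"ty":50,"tz":0,"ax":0,"ay":0,"az":0},{"tx":15,"ty":42,"tz":0,"ax":0,"ay":0,"az":0}]'
python3 -m jog '[{"tx":15,"ty":33,"tz":0,"ax":0,"ay":0,"az":0},{"tx":0,"ty":0,"tz":0,"ax":0,"ay":0,"az":0},{"tx":0,"ty":0,"tz":-40,"ax":0,"ay":0,"az":0},{"tx":0,"ty":0,"tz":-33,"ax":0,"ay":0,"az":0},{"tx":0,"ty":0,"tz":-15,"ax":0,"ay":0,"az":0},{"tx":0,"ty":0,"tz":-6,"ax":0,"ay":0,"az":0},{"tx":0,"ty":0,"tz":0,"ax":0,"ay":0,"az":0},{"tx":0,"ty":0,"tz":0,"ax":0,"ay":0,"az":0}]'
```

```text
t: 23.08
ee_pos: [0.5435, 0.1079, 0.1203]
tool_rot: [[0.999, -0.055, -0.0], [-0.055, -0.999, -0.0], [-0.0, 0.0, -1.0]]
ft_force: [-0.5, -0.3, -2.6]
opening: 0.0364
grasp_force: 61.5
t: 24.08
ee_pos: [0.559, 0.139, 0.0271]
tool_rot: [[0.998, -0.055, 0.002], [-0.055, -0.998, 0.0], [0.002, -0.0, -1.0]]
ft_force: [0.7, 0.8, -1.7]
opening: 0.0366
grasp_force: 61.4
```

```bash
python3 -m jog '[{"tx":0,"ty":0,"tz":-2.5,"ax":0,"ay":0,"az":0},{"tx":0,"ty":0,"tz":0,"ax":0,"ay":0,"az":0},{"tx":2,"ty":-0.1,"tz":0,"ax":0,"ay":0,"az":0},{"tx":2,"ty":-0.1,"tz":0,"ax":0,"ay":0,"az":0},{"tx":2,"ty":-0.1,"tz":0,"ax":0,"ay":0,"az":0},{"tx":0,"ty":0,"tz":0,"ax":0,"ay":0,"az":0}]'
python3 -m jog '[{"tx":2,"ty":0,"tz":0,"ax":0,"ay":0,"az":0},{"tx":1,"ty":0,"tz":0,"ax":0,"ay":0,"az":0},{"tx":0,"ty":0,"tz":0,"ax":0,"ay":0,"az":0}]'
python3 -m jog '[{"tx":-1,"ty":2,"tz":0,"ax":0,"ay":0,"az":0},{"tx":0,"ty":2,"tz":0,"ax":0,"ay":0,"az":0},{"tx":0,"ty":1,"tz":0,"ax":0,"ay":0,"az":0},{"tx":0,"ty":0,"tz":0,"ax":0,"ay":0,"az":0}]'
```

```text
t: 24.82
ee_pos: [0.5635, 0.1388, 0.0243]
tool_rot: [[0.998, -0.055, -0.002], [-0.055, -0.998, -0.0], [-0.002, 0.0, -1.0]]
ft_force: [-8.0, -0.0, 11.2]
opening: 0.0369
grasp_force: 63.0
t: 25.2
ee_pos: [0.5662, 0.1388, 0.0243]
tool_rot: [[0.998, -0.055, -0.002], [-0.055, -0.998, -0.0], [-0.002, 0.0, -1.0]]
ft_force: [-9.6, 0.8, 10.7]
opening: 0.0366
grasp_force: 63.3
t: 25.7
ee_pos: [0.5664, 0.1425, 0.0243]
tool_rot: [[0.998, -0.055, -0.0], [-0.055, -0.998, -0.001], [-0.0, 0.001, -1.0]]
ft_force: [-2.6, -10.9, 8.5]
opening: 0.0364
grasp_force: 62.7
```

```bash
python3 -m jog '[{"tx":2,"ty":1.5,"tz":0,"ax":0,"ay":0,"az":0},{"tx":1,"ty":1.5,"tz":0,"ax":0,"ay":0,"az":0},{"tx":0,"ty":0,"tz":0,"ax":0,"ay":0,"az":0}]'
python3 -m jog '[{"tx":2,"ty":1,"tz":0,"ax":0,"ay":0,"az":0},{"tx":0,"ty":0,"tz":0,"ax":0,"ay":0,"az":0}]'
```

```text
t: 26.08
ee_pos: [0.5664, 0.1428, 0.0243]
tool_rot: [[0.998, -0.055, -0.008], [-0.055, -0.998, -0.005], [-0.008, 0.005, -1.0]]
ft_force: [-17.9, -33.9, 22.7]
opening: 0.0369
grasp_force: 64.4
t: 26.32
ee_pos: [0.5664, 0.1428, 0.0243]
tool_rot: [[0.998, -0.055, -0.013], [-0.055, -0.998, -0.006], [-0.012, 0.007, -1.0]]
ft_force: [-27.4, -42.2, 28.3]
opening: 0.037
grasp_force: 65.4
```

Stalled on both faces at (566.4,142.8), as predicted. I'll unload, release, and check on the way to pack 3.

```bash
python3 -m jog '[{"tx":-3,"ty":-3,"tz":0,"ax":0,"ay":0,"az":0},{"tx":-2,"ty":-2,"tz":0.5,"ax":0,"ay":0,"az":0},{"tx":0,"ty":0,"tz":0,"ax":0,"ay":0,"az":0}]'
python3 -m jog '[{"tx":0,"ty":0,"tz":0,"ax":0,"ay":0,"az":0},{"tx":0,"ty":0,"tz":0,"ax":0,"ay":0,"az":0},{"tx":0,"ty":0,"tz":0,"ax":0,"ay":0,"az":0},{"tx":0,"ty":0,"tz":0,"ax":0,"ay":0,"az":0}]' 0.42
python3 -m jog '[{"tx":0,"ty":0,"tz":30,"ax":0,"ay":0,"az":0},{"tx":0,"ty":0,"tz":50,"ax":0,"ay":0,"az":0},{"tx":0,"ty":0,"tz":60,"ax":0,"ay":0,"az":0},{"tx":0,"ty":0,"tz":60,"ax":0,"ay":0,"az":0},{"tx":0,"ty":-10,"tz":50,"ax":0,"ay":0,"az":0},{"tx":-8,"ty":-20,"tz":30,"ax":0,"ay":0,"az":0},{"tx":-18,"ty":-50,"tz":0,"ax":0,"ay":0,"az":0},{"tx":-18,"ty":-40,"tz":0,"ax":0,"ay":0,"az":0},{"tx":0,"ty":0,"tz":0,"ax":0,"ay":0,"az":0}]' 0
python3 - <<'E'
from h import *
st(); c=snap('wrist','w6'); packs(c,.042,.050); print('--'); packs(c,.033,.0415); packs(load('w6'),.055,.06)
c=snap('scene','s2'); packs(c,.033,.05)
E
```

```text
t: 26.7
ee_pos: [0.5664, 0.1424, 0.0243]
tool_rot: [[0.998, -0.055, -0.0], [-0.055, -0.998, -0.0], [-0.0, 0.0, -1.0]]
ft_force: [-3.5, -6.0, 5.2]
opening: 0.0368
grasp_force: 62.4
t: 27.2
ee_pos: [0.5665, 0.1428, 0.0241]
tool_rot: [[0.998, -0.055, 0.0], [-0.055, -0.998, -0.0], [0.0, 0.0, -1.0]]
ft_force: [0.1, -0.2, 0.4]
opening: 0.0495
grasp_force: 0.0
t: 28.32
ee_pos: [0.5216, 0.0208, 0.3045]
tool_rot: [[0.998, -0.058, 0.0], [-0.058, -0.998, -0.0], [0.0, 0.0, -1.0]]
ft_force: [-0.1, -0.2, 0.9]
opening: 0.0854
grasp_force: 0.0
t 28.32 pos [0.5216 0.0208 0.3045] rot [[0.998, -0.058, 0.0], [-0.058, -0.998, -0.0], [0.0, 0.0, -1.0]] f [-0.1 -0.2  0.9] open 0.08544440373530295 grip 0.0
blob n 2499 c 569.6 211.1 size 88.9 38.1 ang -3.2 z 0.0468
blob n 2455 c 565.5 141.6 size 88.9 38.4 ang -3.3 z 0.0469
--
blob n 313 c 626.8 -16.9 size 29.9 15.6 ang 83.9 z 0.0353
blob n 676 c 621.1 -241.9 size 64.4 15.4 ang 86.7 z 0.0585
blob n 236 c 619.0 -277.9 size 22.7 15.4 ang 86.8 z 0.0587
blob n 241 c 564.3 144.0 size 83.9 39.4 ang -3.8 z 0.0462
blob n 379 c 428.4 -388.2 size 90.9 38.7 ang -21.6 z 0.0381
```

View pics/w6.png

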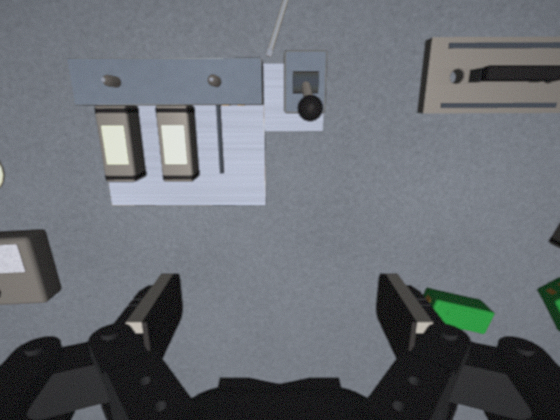

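Packs 1 and 2 are home at (120,145) and (177,145). Pack 3 has been knocked from y = −0.353 to −0.388 m, so I'll move above it and remeasure.

```bash
python3 -m jog '[{"tx":-10,"ty":-40,"tz":0,"ax":0,"ay":0,"az":-0.04},{"tx":-10,"ty":-50,"tz":0,"ax":0,"ay":0,"az":-0.04},{"tx":-10,"ty":-50,"tz":0,"ax":0,"ay":0,"az":-0.04},{"tx":-10,"ty":-50,"tz":-10,"ax":0,"ay":0,"az":-0.04},{"tx":-10,"ty":-50,"tz":-15,"ax":0,"ay":0,"az":-0.04},{"tx":-10,"ty":-50,"tz":-15,"ax":0,"ay":0,"az":-0.04},{"tx":-10,"ty":-50,"tz":-15,"ax":0,"ay":0,"az":-0.04},{"tx":-12,"ty":-45,"tz":-15,"ax":0,"ay":0,"az":-0.034},{"tx":-10,"ty":-27,"tz":-15,"ax":0,"ay":0,"az":0},{"tx":0,"ty":0,"tz":0,"ax":0,"ay":0,"az":0}]'
python3 -m jog '[{"tx":0,"ty":0,"tz":0,"ax":0,"ay":0,"az":0},{"tx":0,"ty":0,"tz":0,"ax":0,"ay":0,"az":0}]'
python3 - <<'E'
from h import *
st(); c=snap('wrist','w7'); packs(c,.033,.0415)
E
```

```text
t: 29.68
ee_pos: [0.4305, -0.39, 0.2175]
tool_rot: [[0.932, -0.362, -0.002], [-0.362, -0.932, 0.002], [-0.002, -0.001, -1.0]]
ft_force: [0.4, 0.0, -1.0]
opening: 0.0856
grasp_force: 0.0
t: 29.92
ee_pos: [0.4313, -0.3884, 0.2197]
tool_rot: [[0.933, -0.359, 0.001], [-0.359, -0.933, -0.001], [0.001, 0.0, -1.0]]
ft_force: [-0.4, 0.1, -0.8]
opening: 0.0853
grasp_force: 0.0
t 29.93 pos [ 0.4313 -0.3884  0.2197] rot [[0.933, -0.359, 0.001], [-0.359, -0.933, -0.001], [0.001, 0.0, -1.0]] f [-0.4  0.1 -0.8] open 0.08530632297910792 grip 0.0
blob n 3294 c 429.3 -392.3 size 89.2 38.0 ang -21.1 z 0.0389
```

```bash
python3 -m jog '[{"tx":-2,"ty":-4,"tz":-50,"ax":0,"ay":0,"az":0},{"tx":0,"ty":0,"tz":-55,"ax":0,"ay":0,"az":0},{"tx":0,"ty":0,"tz":-50,"ax":0,"ay":0,"az":0},{"tx":0,"ty":0,"tz":-35,"ax":0,"ay":0,"az":0},{"tx":0,"ty":0,"tz":-13,"ax":0,"ay":0,"az":0},{"tx":0,"ty":0,"tz":0,"ax":0,"ay":0,"az":0}]'
python3 -m jog '[{"tx":0,"ty":0,"tz":0,"ax":0,"ay":0,"az":0},{"tx":0,"ty":0,"tz":0,"ax":0,"ay":0,"az":0},{"tx":0,"ty":0,"tz":0,"ax":0,"ay":0,"az":0},{"tx":0,"ty":0,"tz":0,"ax":0,"ay":0,"az":0},{"tx":0,"ty":0,"tz":0,"ax":0,"ay":0,"az":0},{"tx":0,"ty":0,"tz":0,"ax":0,"ay":0,"az":0}]' 1
python3 -m jog '[{"tx":0,"ty":0,"tz":30,"ax":0,"ay":0,"az":0},{"tx":0,"ty":0,"tz":50,"ax":0,"ay":0,"az":0.05},{"tx":0,"ty":0,"tz":30,"ax":0,"ay":0,"az":0.05},{"tx":0,"ty":0,"tz":0,"ax":0,"ay":0,"az":0.05},{"tx":0,"ty":0,"tz":0,"ax":0,"ay":0,"az":0.05},{"tx":0,"ty":0,"tz":0,"ax":0,"ay":0,"az":0.05},{"tx":0,"ty":0,"tz":0,"ax":0,"ay":0,"az":0.06},{"tx":0,"ty":0,"tz":0,"ax":0,"ay":0,"az":0}]'
```

```text
t: 30.72
ee_pos: [0.4289, -0.3932, 0.0163]
tool_rot: [[0.933, -0.36, -0.0], [-0.36, -0.933, 0.0], [-0.0, -0.0, -1.0]]
ft_force: [0.7, -0.4, 0.5]
opening: 0.0857
grasp_force: 0.0
t: 31.48
ee_pos: [0.4288, -0.3936, 0.0174]
tool_rot: [[0.933, -0.361, 0.001], [-0.361, -0.933, -0.001], [0.001, 0.001, -1.0]]
ft_force: [-1.0, 1.8, 8.0]
opening: 0.0368
grasp_force: 61.0
t: 32.48
ee_pos: [0.4284, -0.3933, 0.1263]
tool_rot: [[0.998, -0.06, -0.0], [-0.06, -0.998, -0.0], [-0.0, 0.0, -1.0]]
ft_force: [0.6, 0.1, -2.4]
opening: 0.0366
grasp_force: 61.1
```

```bash
python3 -m jog '[{"tx":0,"ty":25,"tz":0,"ax":0,"ay":0,"az":0.004},{"tx":5,"ty":45,"tz":0,"ax":0,"ay":0,"az":0},{"tx":10,"ty":50,"tz":0,"ax":0,"ay":0,"az":0},{"tx":10,"ty":50,"tz":0,"ax":0,"ay":0,"az":0},{"tx":10,"ty":50,"tz":0,"ax":0,"ay":0,"az":0},{"tx":10,"ty":50,"tz":0,"ax":0,"ay":0,"az":0},{"tx":10,"ty":50,"tz":0,"ax":0,"ay":0,"az":0},{"tx":12,"ty":50,"tz":0,"ax":0,"ay":0,"az":0},{"tx":20,"ty":50,"tz":0,"ax":0,"ay":0,"az":0},{"tx":25,"ty":32,"tz":0,"ax":0,"ay":0,"az":0}]'
python3 -m jog '[{"tx":15,"ty":10,"tz":0,"ax":0,"ay":0,"az":0},{"tx":0,"ty":0,"tz":0,"ax":0,"ay":0,"az":0},{"tx":0,"ty":0,"tz":-40,"ax":0,"ay":0,"az":0},{"tx":0,"ty":0,"tz":-37,"ax":0,"ay":0,"az":0},{"tx":0,"ty":0,"tz":-16,"ax":0,"ay":0,"az":0},{"tx":0,"ty":0,"tz":-5,"ax":0,"ay":0,"az":0},{"tx":0,"ty":0,"tz":0,"ax":0,"ay":0,"az":0},{"tx":0,"ty":0,"tz":0,"ax":0,"ay":0,"az":0}]'
```

```text
t: 33.72
ee_pos: [0.5407, 0.0609, 0.1264]
tool_rot: [[0.998, -0.055, 0.0], [-0.055, -0.998, -0.0], [0.0, 0.0, -1.0]]
ft_force: [0.7, -1.4, -1.9]
opening: 0.0368
grasp_force: 61.0
t: 34.72
ee_pos: [0.556, 0.0686, 0.0292]
tool_rot: [[0.998, -0.055, 0.002], [-0.055, -0.998, -0.0], [0.002, 0.0, -1.0]]
ft_force: [0.4, -0.0, -1.7]
opening: 0.037
grasp_force: 60.9
```

Contact height is about 25.4 mm, so I'll lower about 4 mm, then push.

```bash
python3 -m jog '[{"tx":0,"ty":0,"tz":-3,"ax":0,"ay":0,"az":0},{"tx":0,"ty":0,"tz":-0.8,"ax":0,"ay":0,"az":0},{"tx":0,"ty":0,"tz":0,"ax":0,"ay":0,"az":0},{"tx":2,"ty":-0.1,"tz":0,"ax":0,"ay":0,"az":0},{"tx":2,"ty":-0.1,"tz":0,"ax":0,"ay":0,"az":0},{"tx":2,"ty":-0.1,"tz":0,"ax":0,"ay":0,"az":0},{"tx":2,"ty":0,"tz":0,"ax":0,"ay":0,"az":0},{"tx":0,"ty":0,"tz":0,"ax":0,"ay":0,"az":0}]'
python3 -m jog '[{"tx":1,"ty":0,"tz":0,"ax":0,"ay":0,"az":0},{"tx":-1,"ty":2,"tz":0,"ax":0,"ay":0,"az":0},{"tx":0,"ty":2,"tz":0,"ax":0,"ay":0,"az":0},{"tx":0,"ty":1,"tz":0,"ax":0,"ay":0,"az":0},{"tx":0,"ty":0,"tz":0,"ax":0,"ay":0,"az":0}]'
python3 -m jog '[{"tx":2,"ty":1,"tz":0,"ax":0,"ay":0,"az":0},{"tx":1,"ty":1,"tz":0,"ax":0,"ay":0,"az":0},{"tx":0,"ty":0,"tz":0,"ax":0,"ay":0,"az":0}]'
```

```text
t: 35.72
ee_pos: [0.5618, 0.0686, 0.0253]
tool_rot: [[0.998, -0.055, -0.003], [-0.055, -0.998, -0.0], [-0.003, 0.0, -1.0]]
ft_force: [-12.0, 1.2, 15.7]
opening: 0.0367
grasp_force: 63.3
t: 36.35
ee_pos: [0.5625, 0.072, 0.0253]
tool_rot: [[0.998, -0.055, -0.002], [-0.055, -0.998, -0.001], [-0.002, 0.002, -1.0]]
ft_force: [-9.9, -14.0, 15.1]
opening: 0.0368
grasp_force: 63.1
t: 36.72
ee_pos: [0.5624, 0.0726, 0.0253]
tool_rot: [[0.998, -0.056, -0.009], [-0.056, -0.998, -0.003], [-0.009, 0.003, -1.0]]
ft_force: [-24.2, -27.0, 25.9]
opening: 0.0368
grasp_force: 64.4
```

```bash
python3 -m jog '[{"tx":0,"ty":1.5,"tz":0,"ax":0,"ay":0,"az":0},{"tx":0,"ty":0,"tz":0,"ax":0,"ay":0,"az":0}]'
python3 -m jog '[{"tx":-3,"ty":-3,"tz":0,"ax":0,"ay":0,"az":0},{"tx":-2,"ty":-2,"tz":0.5,"ax":0,"ay":0,"az":0},{"tx":0,"ty":0,"tz":0,"ax":0,"ay":0,"az":0}]'
python3 -m jog '[{"tx":0,"ty":0,"tz":0,"ax":0,"ay":0,"az":0},{"tx":0,"ty":0,"tz":0,"ax":0,"ay":0,"az":0},{"tx":0,"ty":0,"tz":0,"ax":0,"ay":0,"az":0},{"tx":0,"ty":0,"tz":0,"ax":0,"ay":0,"az":0}]' 0.42
python3 -m jog '[{"tx":0,"ty":0,"tz":30,"ax":0,"ay":0,"az":0},{"tx":0,"ty":0,"tz":50,"ax":0,"ay":0,"az":0},{"tx":0,"ty":0,"tz":60,"ax":0,"ay":0,"az":0},{"tx":0,"ty":0,"tz":60,"ax":0,"ay":0,"az":0},{"tx":0,"ty":-10,"tz":50,"ax":0,"ay":0,"az":0},{"tx":-8,"ty":-20,"tz":30,"ax":0,"ay":0,"az":0},{"tx":0,"ty":-40,"tz":0,"ax":0,"ay":0,"az":0},{"tx":0,"ty":-20,"tz":0,"ax":0,"ay":0,"az":0},{"tx":0,"ty":0,"tz":0,"ax":0,"ay":0,"az":0},{"tx":0,"ty":0,"tz":0,"ax":0,"ay":0,"az":0}]' 0
python3 - <<'E'
from h import *
st(); c=snap('wrist','w8'); packs(c,.042,.050); print('--'); packs(c,.054,.064)
P=cloud(c); 
for v in (.55,-.55): pass
o=np.array([.634,.1385]);a=np.radians(-3.2);X=np.array([np.cos(a),np.sin(a)]);Y=np.array([-X[1],X[0]])
for s in (55,-55): rect(P,o+Y*s/1000,.015,.066,.09,'peg%d'%s); print('pred',o+Y*s/1000)
E
```

```text
t: 36.98
ee_pos: [0.5625, 0.0729, 0.0254]
tool_rot: [[0.998, -0.055, -0.009], [-0.055, -0.998, -0.004], [-0.009, 0.005, -1.0]]
ft_force: [-24.2, -38.5, 27.0]
opening: 0.0372
grasp_force: 64.7
t: 37.35
ee_pos: [0.5616, 0.0715, 0.0254]
tool_rot: [[0.998, -0.055, 0.0], [-0.055, -0.998, -0.001], [0.0, 0.0, -1.0]]
ft_force: [-2.4, -7.0, 7.4]
opening: 0.0367
grasp_force: 62.6
t: 37.85
ee_pos: [0.5615, 0.072, 0.0247]
tool_rot: [[0.998, -0.055, -0.0], [-0.055, -0.998, -0.0], [-0.0, 0.0, -1.0]]
ft_force: [0.5, -0.2, 0.2]
opening: 0.0498
grasp_force: 0.0
t: 39.1
ee_pos: [0.5535, -0.0176, 0.3044]
tool_rot: [[0.998, -0.055, -0.001], [-0.055, -0.998, 0.0], [-0.001, -0.0, -1.0]]
ft_force: [0.8, 0.0, 0.3]
opening: 0.0855
grasp_force: 0.0
t 39.1 pos [ 0.5535 -0.0176  0.3044] rot [[0.998, -0.055, -0.001], [-0.055, -0.998, 0.0], [-0.001, -0.0, -1.0]] f [0.8 0.  0.3] open 0.08546807468756887 grip 0.0
blob n 2333 c 569.4 211.3 size 88.4 39.2 ang -3.3 z 0.0468
blob n 2278 c 565.5 141.2 size 88.7 38.4 ang -3.3 z 0.0468
blob n 2310 c 560.7 71.0 size 90.2 38.4 ang -3.3 z 0.0469
--
blob n 313 c 647.9 228.7 size 30.2 26.4 ang -4.4 z 0.055
blob n 2235 c 634.7 139.6 size 129.8 46.5 ang 86.8 z 0.055
blob n 1199 c 630.5 66.4 size 66.1 46.4 ang 87.2 z 0.055
blob n 1125 c 620.4 -251.2 size 83.6 14.9 ang 86.8 z 0.0587
peg55 142 c 637.0 190.6 mean [637.4 190.1  75.5] size 11.5 8.8 long ang -3.0
pred [0.63707018 0.19341424]
peg-55 116 c 631.6 82.3 mean [631.4  81.1  76.4] size 10.6 10.4 long ang 85.8
pred [0.63092982 0.08358576]
```

View pics/w8.png

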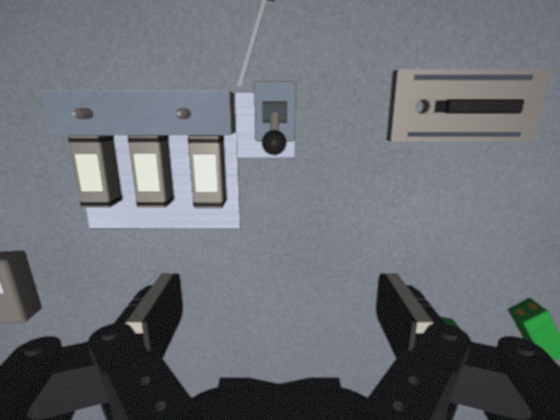

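All three packs are home: equal 70 mm spacing, yaw −3.3°, tops at 46.8 mm. The head lies untouched at (620,−251), with its bar top at 58.7 mm. I'll regrasp it at the same tool pose I released it from.

```bash
python3 -m jog '[{"tx":6.6,"ty":-23.4,"tz":0,"ax":0,"ay":0,"az":0.157},{"tx":6.6,"ty":-23.4,"tz":0,"ax":0,"ay":0,"az":0.157},{"tx":6.6,"ty":-23.4,"tz":0,"ax":0,"ay":0,"az":0.157},{"tx":6.6,"ty":-23.4,"tz":0,"ax":0,"ay":0,"az":0.157},{"tx":6.6,"ty":-23.4,"tz":0,"ax":0,"ay":0,"az":0.157},{"tx":6.6,"ty":-23.4,"tz":0,"ax":0,"ay":0,"az":0.157},{"tx":6.6,"ty":-23.4,"tz":-30,"ax":0,"ay":0,"az":0.157},{"tx":6.6,"ty":-23.4,"tz":-40,"ax":0,"ay":0,"az":0.157},{"tx":6.6,"ty":-23.4,"tz":-40,"ax":0,"ay":0,"az":0.157},{"tx":6.6,"ty":-23.4,"tz":0,"ax":0,"ay":0,"az":0.157}]'
python3 -m jog '[{"tx":0,"ty":0,"tz":0,"ax":0,"ay":0,"az":0},{"tx":0,"ty":0,"tz":0,"ax":0,"ay":0,"az":0},{"tx":0,"ty":0,"tz":0,"ax":0,"ay":0,"az":0}]'
python3 - <<'E'
from h import *
st(); c=snap('wrist','w9'); packs(c,.052,.064)
E
```

```text
t: 40.4
ee_pos: [0.619, -0.2513, 0.191]
tool_rot: [[0.05, 0.999, -0.005], [0.999, -0.05, 0.003], [0.003, -0.005, -1.0]]
ft_force: [0.1, 0.6, 0.8]
opening: 0.0853
grasp_force: 0.0
t: 40.78
ee_pos: [0.6196, -0.2511, 0.1953]
tool_rot: [[0.056, 0.998, 0.001], [0.998, -0.056, -0.0], [-0.0, 0.001, -1.0]]
ft_force: [0.3, -0.3, 0.3]
opening: 0.0853
grasp_force: 0.0
t 40.77 pos [ 0.6196 -0.2511  0.1953] rot [[0.056, 0.998, 0.001], [0.998, -0.056, -0.0], [-0.0, 0.001, -1.0]] f [ 0.3 -0.3  0.3] open 0.08530784709159527 grip 0.0
blob n 1690 c 620.3 -251.8 size 82.6 15.9 ang 86.4 z 0.0587
blob n 258 c 400.2 -481.5 size 32.0 5.9 ang -23.8 z 0.0574
```

```bash
python3 -m jog '[{"tx":0.4,"ty":-0.6,"tz":-50,"ax":0,"ay":0,"az":0},{"tx":0,"ty":0,"tz":-50,"ax":0,"ay":0,"az":0},{"tx":0,"ty":0,"tz":-42,"ax":0,"ay":0,"az":0},{"tx":0,"ty":0,"tz":-20,"ax":0,"ay":0,"az":0},{"tx":0,"ty":0,"tz":0,"ax":0,"ay":0,"az":0},{"tx":0,"ty":0,"tz":0,"ax":0,"ay":0,"az":0}]'
python3 -m jog '[{"tx":0,"ty":0,"tz":0,"ax":0,"ay":0,"az":0},{"tx":0,"ty":0,"tz":0,"ax":0,"ay":0,"az":0},{"tx":0,"ty":0,"tz":0,"ax":0,"ay":0,"az":0},{"tx":0,"ty":0,"tz":0,"ax":0,"ay":0,"az":0},{"tx":0,"ty":0,"tz":0,"ax":0,"ay":0,"az":0},{"tx":0,"ty":0,"tz":0,"ax":0,"ay":0,"az":0},{"tx":0,"ty":0,"tz":0,"ax":0,"ay":0,"az":0},{"tx":0,"ty":0,"tz":0,"ax":0,"ay":0,"az":0}]' 1
python3 -m jog '[{"tx":0,"ty":0,"tz":20,"ax":0,"ay":0,"az":0},{"tx":0,"ty":0,"tz":40,"ax":0,"ay":0,"az":0},{"tx":0,"ty":0,"tz":40,"ax":0,"ay":0,"az":0},{"tx":0,"ty":0,"tz":40,"ax":0,"ay":0,"az":0},{"tx":0,"ty":0,"tz":20,"ax":0,"ay":0,"az":0},{"tx":0,"ty":0,"tz":0,"ax":0,"ay":0,"az":0},{"tx":0,"ty":0,"tz":0,"ax":0,"ay":0,"az":0}]'
```

```text
t: 41.58
ee_pos: [0.6208, -0.2531, 0.0346]
tool_rot: [[0.056, 0.998, 0.002], [0.998, -0.056, -0.001], [-0.001, 0.002, -1.0]]
ft_force: [0.6, 0.1, 0.3]
opening: 0.0855
grasp_force: 0.0
t: 42.58
ee_pos: [0.6201, -0.2528, 0.0331]
tool_rot: [[0.056, 0.998, 0.001], [0.998, -0.056, -0.0], [-0.0, 0.001, -1.0]]
ft_force: [-0.6, 0.7, 4.8]
opening: 0.0148
grasp_force: 59.7
t: 43.45
ee_pos: [0.6193, -0.2525, 0.1918]
tool_rot: [[0.056, 0.998, -0.002], [0.998, -0.056, 0.001], [0.001, -0.002, -1.0]]
ft_force: [-0.3, 0.1, -5.7]
opening: 0.0149
grasp_force: 59.3
```

```bash
python3 -m jog '[{"tx":1,"ty":25,"tz":0,"ax":0,"ay":0,"az":0},{"tx":2,"ty":45,"tz":0,"ax":0,"ay":0,"az":0},{"tx":2,"ty":50,"tz":0,"ax":0,"ay":0,"az":0},{"tx":2,"ty":50,"tz":0,"ax":0,"ay":0,"az":0},{"tx":2,"ty":50,"tz":0,"ax":0,"ay":0,"az":0},{"tx":2,"ty":50,"tz":0,"ax":0,"ay":0,"az":0},{"tx":2,"ty":50,"tz":0,"ax":0,"ay":0,"az":0},{"tx":1,"ty":45,"tz":0,"ax":0,"ay":0,"az":0},{"tx":0.5,"ty":25,"tz":0,"ax":0,"ay":0,"az":0},{"tx":0,"ty":0,"tz":0,"ax":0,"ay":0,"az":0}]'
python3 -m jog '[{"tx":0,"ty":0,"tz":-30,"ax":0,"ay":0,"az":0},{"tx":0,"ty":0,"tz":-25,"ax":0,"ay":0,"az":0},{"tx":0,"ty":0,"tz":-14,"ax":0,"ay":0,"az":0},{"tx":0,"ty":0,"tz":0,"ax":0,"ay":0,"az":0},{"tx":0,"ty":0,"tz":0,"ax":0,"ay":0,"az":0},{"tx":0,"ty":0,"tz":0,"ax":0,"ay":0,"az":0}]'
python3 - <<'E'
from h import *
st(); snap('wrist','w10')
E
```

```text
t: 44.7
ee_pos: [0.6334, 0.1399, 0.1917]
tool_rot: [[0.053, 0.999, -0.002], [0.999, -0.053, 0.0], [-0.0, -0.002, -1.0]]
ft_force: [0.6, -0.3, -4.0]
opening: 0.0152
grasp_force: 59.3
t: 45.45
ee_pos: [0.6348, 0.1372, 0.1248]
tool_rot: [[0.056, 0.998, 0.002], [0.998, -0.056, 0.0], [0.0, 0.002, -1.0]]
ft_force: [0.1, -0.1, -5.1]
opening: 0.0148
grasp_force: 59.2
t 45.45 pos [0.6348 0.1372 0.1248] rot [[0.056, 0.998, 0.002], [0.998, -0.056, 0.0], [0.0, 0.002, -1.0]] f [ 0.1 -0.1 -5.1] open 0.014771196539123762 grip 59.16449010372162
```

View pics/w10.png

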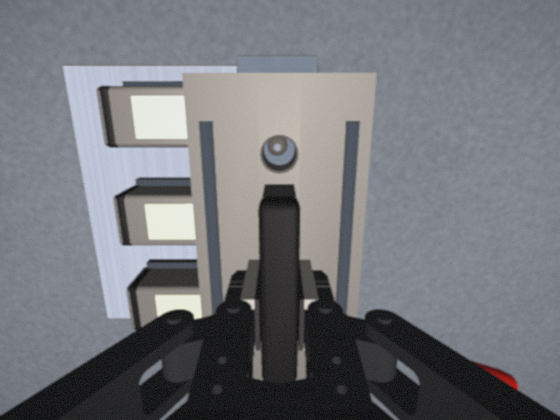

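The peg tip shows inside the hole at (280,150) and the head is straight. I'll lower it onto the pegs.

```bash
python3 -m jog '[{"tx":-0.7,"ty":0,"tz":-8,"ax":0,"ay":0,"az":0},{"tx":0,"ty":0,"tz":-8,"ax":0,"ay":0,"az":0},{"tx":0,"ty":0,"tz":0,"ax":0,"ay":0,"az":0}]'
python3 -m jog '[{"tx":0,"ty":0,"tz":-8,"ax":0,"ay":0,"az":0},{"tx":0,"ty":0,"tz":-6,"ax":0,"ay":0,"az":0},{"tx":0,"ty":0,"tz":0,"ax":0,"ay":0,"az":0}]'
python3 -m jog '[{"tx":0,"ty":0,"tz":-4,"ax":0,"ay":0,"az":0},{"tx":0,"ty":0,"tz":-3,"ax":0,"ay":0,"az":0},{"tx":0,"ty":0,"tz":0,"ax":0,"ay":0,"az":0}]'
```

```text
t: 45.88
ee_pos: [0.6333, 0.1372, 0.1068]
tool_rot: [[0.056, 0.998, -0.002], [0.998, -0.056, -0.0], [-0.0, -0.002, -1.0]]
ft_force: [0.1, 0.3, -4.0]
opening: 0.015
grasp_force: 59.2
t: 46.25
ee_pos: [0.6334, 0.1372, 0.0931]
tool_rot: [[0.056, 0.998, -0.001], [0.998, -0.056, -0.0], [-0.0, -0.001, -1.0]]
ft_force: [0.9, -0.2, -4.0]
opening: 0.0154
grasp_force: 59.2
t: 46.62
ee_pos: [0.6338, 0.1373, 0.0872]
tool_rot: [[0.056, 0.998, 0.001], [0.998, -0.056, 0.0], [0.0, 0.001, -1.0]]
ft_force: [-1.0, -1.0, 0.0]
opening: 0.0147
grasp_force: 59.9
```

```bash
python3 -m jog '[{"tx":0,"ty":0,"tz":-1.2,"ax":0,"ay":0,"az":0},{"tx":0,"ty":0,"tz":0,"ax":0,"ay":0,"az":0},{"tx":0,"ty":0,"tz":0,"ax":0,"ay":0,"az":0}]'
python3 -m jog '[{"tx":0,"ty":0,"tz":0,"ax":0,"ay":0,"az":0},{"tx":0,"ty":0,"tz":0,"ax":0,"ay":0,"az":0},{"tx":0,"ty":0,"tz":0,"ax":0,"ay":0,"az":0},{"tx":0,"ty":0,"tz":0,"ax":0,"ay":0,"az":0},{"tx":0,"ty":0,"tz":0,"ax":0,"ay":0,"az":0},{"tx":0,"ty":0,"tz":0,"ax":0,"ay":0,"az":0}]' 0
python3 -m jog '[{"tx":0,"ty":0,"tz":25,"ax":0,"ay":0,"az":0},{"tx":0,"ty":0,"tz":45,"ax":0,"ay":0,"az":0},{"tx":0,"ty":0,"tz":50,"ax":0,"ay":0,"az":0},{"tx":-20,"ty":0,"tz":50,"ax":0,"ay":0,"az":0},{"tx":-20,"ty":0,"tz":50,"ax":0,"ay":0,"az":0},{"tx":0,"ty":0,"tz":0,"ax":0,"ay":0,"az":0},{"tx":0,"ty":0,"tz":0,"ax":0,"ay":0,"az":0}]'
python3 - <<'E'
from h import *
st(); c=snap('wrist','w11'); packs(c,.042,.050); print('--'); P=cloud(c)
rect(P,(.634,.138),.06,.1,.12,'bar'); rect(P,(.634,.138),.14,.066,.082,'plate'); rect(P,(.595,-.015),.05,.09,.115,'ball')
E
```

```text
t: 47.0
ee_pos: [0.6338, 0.1373, 0.0871]
tool_rot: [[0.056, 0.998, 0.001], [0.998, -0.056, 0.0], [0.0, 0.001, -1.0]]
ft_force: [-5.5, -1.4, 10.9]
opening: 0.0151
grasp_force: 61.4
t: 47.75
ee_pos: [0.6337, 0.1372, 0.0856]
tool_rot: [[0.056, 0.998, 0.0], [0.998, -0.056, -0.0], [-0.0, 0.0, -1.0]]
ft_force: [-0.7, 0.4, -0.5]
opening: 0.0854
grasp_force: 0.0
t: 48.62
ee_pos: [0.5936, 0.1372, 0.3052]
tool_rot: [[0.056, 0.998, -0.0], [0.998, -0.056, -0.0], [-0.0, -0.0, -1.0]]
ft_force: [0.1, -0.5, -0.2]
opening: 0.0855
grasp_force: 0.0
t 48.62 pos [0.5936 0.1372 0.3052] rot [[0.056, 0.998, -0.0], [0.998, -0.056, -0.0], [-0.0, -0.0, -1.0]] f [ 0.1 -0.5 -0.2] open 0.08554411987117315 grip 0.0
blob n 2108 c 559.3 211.8 size 71.1 37.7 ang -3.2 z 0.0469
blob n 1827 c 556.0 142.1 size 72.0 37.1 ang -3.1 z 0.047
blob n 1585 c 551.6 72.0 size 73.2 37.7 ang -2.1 z 0.0471
--
bar 1292 c 633.9 137.6 mean [633.5 139.8 112.3] size 83.6 16.1 long ang 86.9
plate 10281 c 634.1 137.3 mean [634.  145.5  75.1] size 179.8 84.3 long ang 86.8
ball 376 c 596.9 -13.6 mean [597.1 -11.  104.7] size 23.8 22.5 long ang 33.1
```

View pics/w11.png

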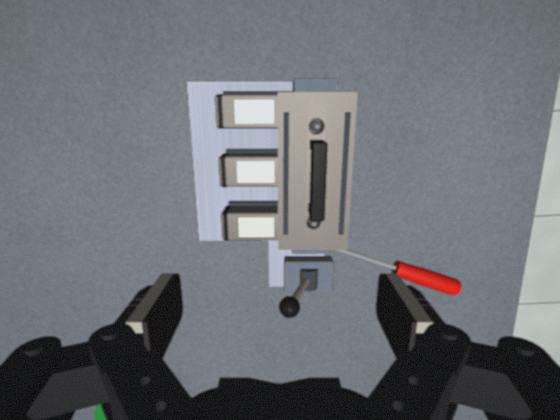

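The head is seated: bar (633.9,137.6), top 112 mm, same as at the start, and the packs still show home. The switch ball is at (290,307), world (597,−13). I'll shut the fingers, go behind it and push towards +x.

```bash
python3 -m jog '[{"tx":-15,"ty":-45,"tz":0,"ax":0,"ay":0,"az":0},{"tx":-20,"ty":-55,"tz":0,"ax":0,"ay":0,"az":0},{"tx":-18,"ty":-51,"tz":0,"ax":0,"ay":0,"az":0},{"tx":0,"ty":0,"tz":0,"ax":0,"ay":0,"az":0},{"tx":0,"ty":0,"tz":-50,"ax":0,"ay":0,"az":0},{"tx":0,"ty":0,"tz":-55,"ax":0,"ay":0,"az":0},{"tx":0,"ty":0,"tz":-55,"ax":0,"ay":0,"az":0},{"tx":0,"ty":0,"tz":-40,"ax":0,"ay":0,"az":0},{"tx":0,"ty":0,"tz":-15,"ax":0,"ay":0,"az":0},{"tx":0,"ty":0,"tz":0,"ax":0,"ay":0,"az":0}]' 1
python3 -m jog '[{"tx":15,"ty":-0.8,"tz":0,"ax":0,"ay":0,"az":0},{"tx":15,"ty":-0.8,"tz":0,"ax":0,"ay":0,"az":0},{"tx":12,"ty":-0.7,"tz":0,"ax":0,"ay":0,"az":0},{"tx":12,"ty":-0.7,"tz":0,"ax":0,"ay":0,"az":0},{"tx":12,"ty":-0.7,"tz":0,"ax":0,"ay":0,"az":0},{"tx":10,"ty":-0.6,"tz":0,"ax":0,"ay":0,"az":0},{"tx":8,"ty":-0.4,"tz":0,"ax":0,"ay":0,"az":0},{"tx":0,"ty":0,"tz":0,"ax":0,"ay":0,"az":0}]'
python3 - <<'E'
from h import *
c=snap('scene','s3'); P=cloud(c); rect(P,(.64,-.017),.06,.085,.1,'ball')
E
```

```text
t: 49.92
ee_pos: [0.5407, -0.0134, 0.0899]
tool_rot: [[0.056, 0.998, -0.002], [0.998, -0.056, 0.0], [0.0, -0.002, -1.0]]
ft_force: [0.2, 0.5, 0.8]
opening: -0.0002
grasp_force: 0.0
t: 50.92
ee_pos: [0.6251, -0.0185, 0.0904]
tool_rot: [[0.056, 0.998, 0.0], [0.998, -0.056, -0.0], [0.0, 0.0, -1.0]]
ft_force: [-0.0, 0.0, -0.0]
opening: 0.0001
grasp_force: 0.0
ball 0 c 0.0 0.0 mean [nan nan nan] size 0.0 0.0 long ang 0.0h.py:21: RuntimeWarning: Mean of empty slice.
  print(name,len(q),'c',round(cx,1),round(cy,1),'mean',np.round(q.mean(0)*1000,1),'size',round(w,1),round(h,1),'long ang',round((a+90)%180-90,1))
  ret = um.true_divide(
```

```bash
python3 -m jog '[{"tx":6,"ty":-0.3,"tz":0,"ax":0,"ay":0,"az":0},{"tx":5,"ty":-0.3,"tz":0,"ax":0,"ay":0,"az":0},{"tx":0,"ty":0,"tz":0,"ax":0,"ay":0,"az":0}]'
python3 -m jog '[{"tx":5,"ty":-0.3,"tz":0,"ax":0,"ay":0,"az":0},{"tx":3,"ty":-0.2,"tz":0,"ax":0,"ay":0,"az":0}]'
python3 - <<'E'
from h import *
c=snap('scene','s3'); snap('wrist','w12')
a=cv2.imread('pics/s3.png')[150:290,220:400]; b=cv2.imread('pics/w12.png')
a=cv2.resize(a,(540,420),interpolation=cv2.INTER_CUBIC); cv2.imwrite('pics/m3.png',cv2.resize(np.hstack([a,b]),None,fx=.72,fy=.72))
E
```

```text
t: 51.35
ee_pos: [0.6361, -0.0191, 0.0906]
tool_rot: [[0.056, 0.998, 0.001], [0.998, -0.056, -0.0], [-0.0, 0.001, -1.0]]
ft_force: [-0.6, -0.6, 0.2]
opening: 0.0004
grasp_force: 0.0
t: 51.6
ee_pos: [0.6422, -0.0194, 0.0903]
tool_rot: [[0.056, 0.998, -0.005], [0.998, -0.056, 0.0], [0.0, -0.005, -1.0]]
ft_force: [-15.4, 0.6, 6.9]
opening: -0.0
grasp_force: 8.7
```

View pics/m3.png

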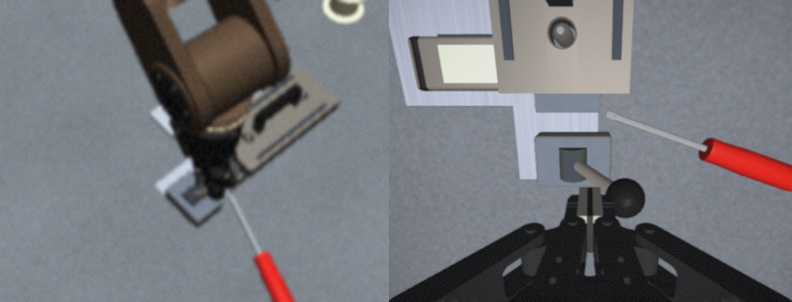

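The lever is leaning fully to the +x side, and the 15 N reaction shows it is at its stop. I'll back off, rise and check everything.

```bash
python3 -m jog '[{"tx":-20,"ty":1,"tz":0,"ax":0,"ay":0,"az":0},{"tx":-30,"ty":1.5,"tz":0,"ax":0,"ay":0,"az":0},{"tx":0,"ty":0,"tz":40,"ax":0,"ay":0,"az":0},{"tx":0,"ty":0,"tz":60,"ax":0,"ay":0,"az":0},{"tx":0,"ty":0,"tz":60,"ax":0,"ay":0,"az":0},{"tx":0,"ty":40,"tz":50,"ax":0,"ay":0,"az":0},{"tx":0,"ty":40,"tz":0,"ax":0,"ay":0,"az":0},{"tx":0,"ty":30,"tz":0,"ax":0,"ay":0,"az":0},{"tx":0,"ty":0,"tz":0,"ax":0,"ay":0,"az":0},{"tx":0,"ty":0,"tz":0,"ax":0,"ay":0,"az":0}]'
python3 - <<'E'
from h import *
st(); c=snap('wrist','w13'); packs(c,.042,.050); print('--'); P=cloud(c)
rect(P,(.634,.138),.06,.1,.12,'bar'); rect(P,(.634,.138),.14,.066,.082,'plate')
rect(P,(.665,-.018),.04,.09,.115,'ball')
E
```

```text
t: 52.95
ee_pos: [0.5938, 0.0916, 0.2994]
tool_rot: [[0.056, 0.998, 0.0], [0.998, -0.056, -0.0], [-0.0, 0.0, -1.0]]
ft_force: [0.1, -0.6, -0.1]
opening: 0.0004
grasp_force: 0.0
t 52.95 pos [0.5938 0.0916 0.2994] rot [[0.056, 0.998, 0.0], [0.998, -0.056, -0.0], [-0.0, 0.0, -1.0]] f [ 0.1 -0.6 -0.1] open 0.0004003057205608118 grip 0.0
blob n 2386 c 559.8 211.9 size 71.7 37.8 ang -3.2 z 0.047
blob n 2037 c 555.7 141.4 size 71.6 37.5 ang -3.1 z 0.047
blob n 1749 c 551.3 71.4 size 71.9 36.9 ang -3.4 z 0.0471
--
bar 1484 c 634.0 137.4 mean [633.6 139.4 112.3] size 82.8 16.3 long ang 86.9
plate 11873 c 634.3 137.2 mean [634.  145.   75.1] size 180.5 84.2 long ang 87.0
ball 400 c 664.3 -18.1 mean [663.4 -15.6 101. ] size 25.2 23.3 long ang 27.3
```

View pics/w13.png

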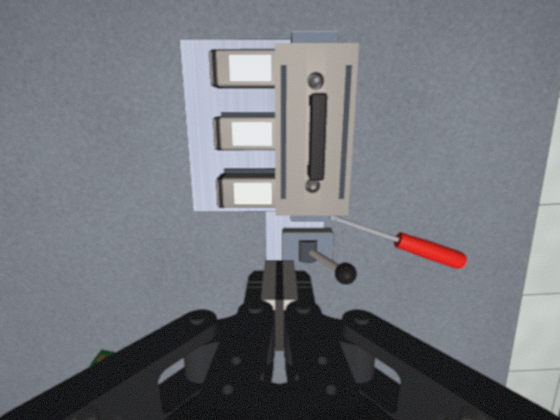

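The packs are home, the head is seated on both pegs at (316,80) and (312,186), and the ball is at (345,272), world (664,−18), the predicted "on" position. The robot is clear of everything, so I'm handing in.

```bash
python3 -c "
from bench import *
print(sign_off())"
```

```text
the job is handed in; nothing more can be done
None
```

The job is handed in (no verdict came back): by my last camera check all three packs are home in their bays, the head is seated on both pegs, and the switch is fully over to on.

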